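# Set the washed bike parts out to dry and start the fan

## Task

Set the washed bike parts out to dry: stand every steel cup that lies in the blue cradle upside down over a peg of the wooden drying stand, one cup to a peg with its rim down on the round foot, and lay every loose tyre lever, brake lever and the amber lens (whichever are there) flat across both rails of the raised rack, square to the rails, centred on them and side by side. Only when everything is in place, push the red-tipped toggle of the fan switch fully over to its other side, away from the robot. Leave the screw cup, jar, wrench and screwdriver where they are.

Things in the scene. Friction and masses are not known exactly. Their poses are not given: they have to be found in the camera images.
- rack: fixed raised drying rack: two white-sleeved parallel rails 350 mm long, 8 mm wide, along the rack's y axis at x = -48 and +48 mm, their tops 70 mm above the table; posts at y = +-165 mm; a 6 mm stop bar behind them at x = +128 mm, top 82 mm above the table. Origin on the table under its middle, z up. Parts lie across the rails, along its x axis.
- mat: fixed grey rubber mat, 170 x 400 mm, 3 mm thick, on which the washed parts lie at the start, side by side, about 80 mm apart; origin on the table under its middle
- stand: fixed wooden drying stand, board 100 x 200 mm, with two upright pegs on round black feet. Origin on the table under its middle; pegs at y = +55 (peg_a) and -55 mm (peg_b).
- peg_a (a point): centre of the top of the first round foot, 84 mm across, 36 mm above the table, where the peg rises from it; the peg is 16 mm thick and its rounded tip stands 60 mm above this point
- peg_b (a point): the same for the second peg
- cradle: fixed blue wash cradle 100 x 190 mm; one or two cups lie on it on their sides, along its x axis at y = +-50 mm, each on two ribs (rib tops 24 mm above the table, ribs 20 mm either side of the cup's axis), cup axis about 46 mm above the table. Origin on the table under its middle.
- cup_1: stainless steel cup, straight sided, outside diameter 56 mm, 84 mm tall, wall 3 mm, floor 4 mm; starts lying on its side in the blue cradle, mouth pointing roughly to the right (-y). Origin on its axis at mid-height (42 mm from either end); its own x axis runs from its closed base to its open mouth. May be absent (None).
- cup_2: stainless steel cup, straight sided, outside diameter 56 mm, 84 mm tall, wall 3 mm, floor 4 mm; starts lying on its side in the blue cradle, mouth pointing roughly to the right (-y). Origin on its axis at mid-height (42 mm from either end); its own x axis runs from its closed base to its open mouth. May be absent (None).
- tyre_lever_1: green plastic tyre lever, 196 mm long, 20 to 24 mm wide, 10 mm thick, lying flat; origin mid-length on its underside, x along its length, z up. May be absent (None).
- tyre_lever_2: green plastic tyre lever, 196 mm long, 20 to 24 mm wide, 10 mm thick, lying flat; origin mid-length on its underside, x along its length, z up. May be absent (None).
- brake_lever_1: black brake lever, 196 mm long, blade 14 mm wide and 12 mm thick with a 28 mm wide pivot block at its -x end and a small ball at its +x end; flat underside; origin mid-length on its underside, x along its length, z up. May be absent (None).
- brake_lever_2: black brake lever, 196 mm long, blade 14 mm wide and 12 mm thick with a 28 mm wide pivot block at its -x end and a small ball at its +x end; flat underside; origin mid-length on its underside, x along its length, z up. May be absent (None).
- lens: amber tail-light lens, a long rounded strip 170 mm long, 36 mm wide at its 6 mm thick flange (32 mm above it), 20 mm tall; origin mid-length on its underside, x along its length, z up. May be absent (None).
- switch_panel: fixed white fan switch panel, 110 x 130 x 30 mm, with the toggle in the middle of its top; origin on the table under its middle, x is the direction in which the toggle is pushed on, z up. The toggle's pivot is 52 mm above the table over the origin; its grey block reaches 65 mm above the table.
- toggle_tip (a point): centre of the red ball (26 mm across) at the end of the 80 mm toggle
- toggle (a joint): toggle angle: 0 = off, leaning to the panel's -x (towards the robot), 1.0 = fully on, leaning to +x; it stays where it is left
- screw_cup: bystander: upright steel cup of screws, 76 mm across, 80 mm tall; origin at its foot
- grease_jar: bystander: yellow jar with red cap, 68 mm across, 80 mm tall; origin at its foot
- wrench: bystander: steel wrench 180 mm long lying on the table
- screwdriver: bystander: orange screwdriver 190 mm long lying on the table
There are look-alikes about, which are no part of the job. Leave any turquoise look-alike of the switch_panel alone. Leave any purple look-alike of the brake_lever_1 alone.

How it is judged (in metres and radians):
On the way, in this order (a step that is already met when the one before it is completed fails the run):
1. every cup is upside down over a peg and every part lies across both rails of the rack (angle between each of cup_1, cup_2's own x axis and vertical above 3 rad and height (world z) of cup_1 between 0.07 and 0.086 m and linear speed of each of cup_1, cup_2, tyre_lever_1, tyre_lever_2, brake_lever_1, brake_lever_2, lens below 0.05 m/s and (horizontal distance between cup_1 and peg_a below 0.025 m or horizontal distance between cup_1 and peg_b below 0.025 m) and height (world z) of cup_2 between 0.07 and 0.086 m and (horizontal distance between cup_2 and peg_a below 0.025 m or horizontal distance between cup_2 and peg_b below 0.025 m) and x of tyre_lever_1 in the frame of rack between -0.025 and 0.025 m and y of tyre_lever_1 in the frame of rack between -0.165 and 0.165 m and z of tyre_lever_1 in the frame of rack between 0.064 and 0.095 m and angle between the x axis of each of tyre_lever_1, tyre_lever_2, brake_lever_1, brake_lever_2, lens and the x axis of rack, either way round below 0.3 rad and angle between the z axis of each of tyre_lever_1, tyre_lever_2, brake_lever_1, brake_lever_2, lens and the z axis of rack, either way round below 0.15 rad and x of tyre_lever_2 in the frame of rack between -0.025 and 0.025 m and y of tyre_lever_2 in the frame of rack between -0.165 and 0.165 m and z of tyre_lever_2 in the frame of rack between 0.064 and 0.095 m and x of brake_lever_1 in the frame of rack between -0.025 and 0.025 m and y of brake_lever_1 in the frame of rack between -0.165 and 0.165 m and z of brake_lever_1 in the frame of rack between 0.064 and 0.095 m and x of brake_lever_2 in the frame of rack between -0.025 and 0.025 m and y of brake_lever_2 in the frame of rack between -0.165 and 0.165 m and z of brake_lever_2 in the frame of rack between 0.064 and 0.095 m and x of lens in the frame of rack between -0.025 and 0.025 m and y of lens in the frame of rack between -0.165 and 0.165 m and z of lens in the frame of rack between 0.064 and 0.095 m), for 0.3 s.
2. then the fan switch is pushed fully on (value of joint toggle above 0.85 rad), for 0.2 s.
At the end, for the whole second after the job is handed in: Cups mouth down over their own pegs, rim on the foot (tilt within 0.14 rad, 25 mm of the peg axis, mid-height 70 to 86 mm); parts at rest across both rails, middles within 25 mm of the rack centre line, within 0.3 rad of square, 0.15 rad of level; toggle past 0.85 rad (all of step 1 and value of joint toggle above 0.85 rad); the robot touches nothing.
It fails at once if a bystander (screw cup, jar, wrench, screwdriver) is shifted by more than 40 mm (distance of any of screw_cup, grease_jar, wrench, screwdriver from where it was at the start of the episode above 0.04 m).
Of tyre_lever_1, tyre_lever_2, brake_lever_1, brake_lever_2, lens only 4 to 5 are there at a start; the rules pass over those that are not, and their reading is None.
Of cup_1, cup_2 only 1 to 2 are there at a start; the rules pass over those that are not, and their reading is None.
At some moment in a run one of tyre_lever_1, tyre_lever_2, brake_lever_1, brake_lever_2 may be knocked a few centimetres aside while the robot is not near it.
It also fails if it takes over 210 s, if anything falls off the work surface, if the arm or the gripper's body presses on something with over 40 N, if the wrist force passes 120 N, or if a joint passes its speed limit or range.

## Robot

A 6-joint arm with a two-finger parallel gripper is mounted at the origin on the work surface. World frame = base frame: x ahead of the robot, y to its left, z up, the work surface at z = 0. Lengths are in m, angles in degrees, forces in N, time in s.
With the tool pointing down it reaches from about 0.325 to 0.875 m from the base axis. Payload 4.4 kg.
Tool frame: the origin (TCP) lies at the very end of the fingers, on their centre line; the grasp point (between the pads) lies 19 mm behind it (ctrl.grip_depth is the distance from the TCP to the grasp point, in m); z points along the fingers, y is the line along which they close (so a half turn about z gives the same grasp; the last joint's range is limited). The gripper opens to 85 mm and grips with 20 to 120 N. Pads are 22 mm wide; open, the fingers measure 114 mm over their backs; the gripper's body (76 mm by 85 mm) begins 54 mm behind the grasp point. The pads swing forward as they close: fully open they stand 13 mm farther back than shut.
Start: joints at [66.778, 11.837, 88.321, -0, 79.842, -8.623], TCP at [0.145, 0.556, 0.231] pointing down, gripper open.
Joint ranges: [-156.59, 156.59], [-49.26, 127.26], [12.9, 141.05], [-63.56, 243.56], [4.71, 150.69], [-161.64, 161.64]. Speed limits (degrees/s): [159.86, 159.86, 180, 180, 180, 180].

## Interface

Orientations are given as a 3x3 rotation matrix whose columns are the frame's x, y, z axes.
In Python, from rig import ctrl gives the robot as it stands.
- The arm moves only by the tool arm_command, never from a script. Its argument "targets" is text: rows parted by semicolons, each of 7 numbers parted by spaces: the shift along the tool's x, y, z scaled (see below), then the turn, a rotation vector about the tool's x, y, z scaled (see below), then the opening, from 0 (shut) to 1 (fully open). In form: dx dy dz ax ay az fingers; .... A call has 1 to 20 rows; each row shifts and turns the commanded pose from where the row before left it, along the tool's axes as they then stand; what a row does not reach is not made up. The controller multiplies each number of a shift by 0.3 m and each number of a turn by 90 degrees. A row lasts 1/10 s, in which the tool goes at most 50 mm and 8.59 degrees, less where a joint would pass 70% of its speed; a pose out of reach is approached as far as the arm can. A call with a number of a shift or a turn outside -1 to 1 is refused whole. A call with a gripper value outside its range is refused whole. The fingers move at their own pace and stop on an object; the grip force is fixed at half the most. Time passes only in rows, so rows that do not move let the fingers close. It gives the time, the measured TCP pose, the force, the opening and the grip force at its end, in the units of the state.
- ctrl.state(): the state, without advancing time (a new reading comes with each control period).
- ctrl.capture(name): name is "scene" or "side" or "wrist"; returns the picture (400x640x3 uint8, blue, green, red); there is no depth.
- ctrl.get_calibration(name): a dict with "fovy" (degrees; the focal length in pixels is half the picture's height over the tangent of half this angle, whatever the lens; pixels are square), "cx", "cy" (the principal point, pixels), "rvec" (rotation vector, rad) and "tvec" (3), from world to camera coordinates, as OpenCV has them. Camera axes: x right, y down, z forward; pixel columns grow to the right and rows downward; lengths in m; the calibration is good to about 2 mm. A picture is of the moment at which its call begins: read the wrist's pose just before it. get_calibration takes no time and is no camera call; for the wrist camera it gives the pose at the moment of the call.
- ctrl.job_done(): hands the job in; it is judged then, once.
The state is a dict: "clock": time; "qpos": joint angles; "joint_vel": joint speeds; "joint_torque": joint torques, N m; "tool_pos": TCP position; "tool_rot": TCP orientation; "ft_force": force on the tool from outside, world axes, zero at the start; "moment": the same for the moment, N m; "grip_width": finger opening in m; "gripper_force": force on a finger pad.
Only numpy, scipy, OpenCV 4.12 (cv2) and the standard library are available. Lean on these libraries where they do the work, as an engineer would, in place of code of your own. Each camera call takes 0.05 s, during which the arm holds its last target. There are 200 camera calls.

## Working session

There is one attempt and no reset: what is moved stays moved. The work goes in short steps, Python scripts to look and compute and a tool call to move; the robot and the scene stay as the last step left them, time stands still between calls to the robot, and variables do not carry over. Pictures are saved under pics/ and viewed, at most 14 in all, crops included, and the job is handed in when it is done.

Besides the shell and the picture viewer there is one more tool, called after "Emit:" as name(argument=value, ...), one argument or row to a line, values as JSON. arm_command: Moves the arm, as the interface text tells. Shifts and turns lie within -1 to 1; 1 stands for 0.3 m of shift or 90 degrees of turn. Its arguments: {"type":"object","properties":{"targets":{"type":"string"}},"required":["targets"]}

```bash
ls; mkdir -p pics; python3 - <<'E'
from rig import ctrl
import cv2
for n in("scene","side","wrist"):
    cv2.imwrite(f"pics/{n}0.png",ctrl.capture(n)); print(n,ctrl.get_calibration(n))
print(ctrl.state(),ctrl.grip_depth)
E
```

```text
pics
scene {'fovy': 42.38021604886166, 'cx': 323.1799947477138, 'cy': 205.93412147207522, 'rvec': array([ 2.29716282,  0.82363757, -0.29504119]), 'tvec': array([-0.34682459, -0.13658542,  1.69983412])}
side {'fovy': 43.364959322397596, 'cx': 318.7495865280643, 'cy': 201.373957863888, 'rvec': array([ 0.4625478 , -2.77397248,  1.10422406]), 'tvec': array([0.42245456, 0.16580962, 1.79461171])}
wrist {'fovy': 59.41363634210332, 'cx': 313.7339564135673, 'cy': 194.61564427237028, 'rvec': array([-2.2684779 , -1.75325099, -0.2881596 ]), 'tvec': array([-0.57357535, -0.04128297,  0.38124023])}
{'clock': 0.15, 'qpos': array([ 6.67775889e+01,  1.18753670e+01,  8.83881689e+01,  1.20745206e-03,
        7.98420313e+01, -8.62402367e+00]), 'joint_vel': array([ 0.13992207, -0.05442099, -0.28486756,  0.02497009, -0.00124348,
        0.06756342]), 'joint_torque': array([ 4.72771467e-05, -3.83511758e+01, -2.92037523e+01, -3.43690363e-04,
        6.66929656e-03,  1.71333710e-05]), 'tool_pos': array([0.14469707, 0.55587031, 0.23035141]), 'tool_rot': array([[-9.67715212e-01,  2.52045059e-01, -7.45561095e-04],
       [ 2.52045987e-01,  9.67713791e-01, -1.68503824e-03],
       [ 2.96784192e-04, -1.81855282e-03, -9.99998302e-01]]), 'ft_force': array([ 0.53432839,  0.75107265, -1.08513558]), 'moment': array([-0.0160987 , -0.01558205,  0.01796343]), 'gripper_force': 0.0, 'grip_width': 0.0853605158271352} 0.0187
```

View pics/scene0.png

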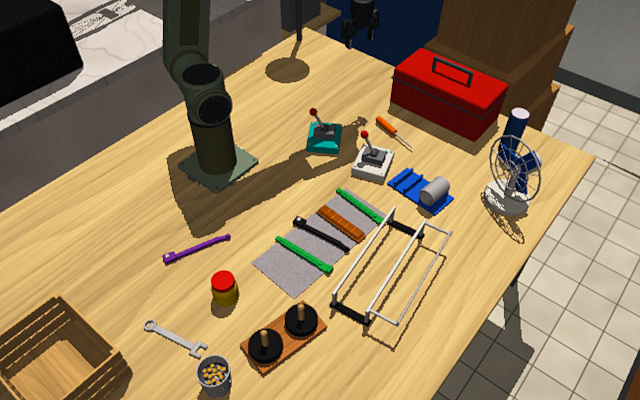

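View pics/side0.png

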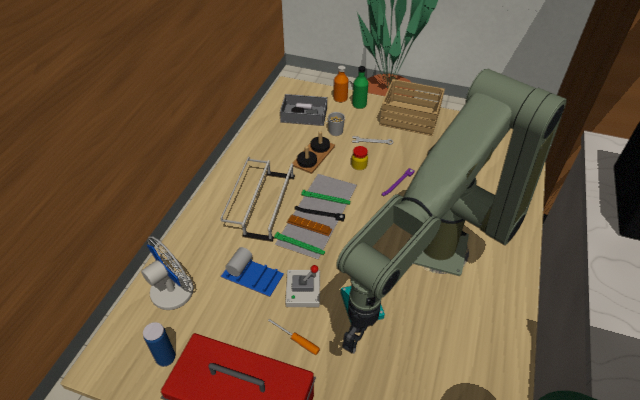

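The scene shows one cup in the cradle at (435,192). On the mat lie two green levers at (304,255) and (360,206), a black brake lever at (322,233) and the lens at (340,222). The rack is on the right, the pegs at (266,345) and (301,320), and the white switch's toggle tip at (365,134). The side view agrees with this.

```bash
cat > h.py <<'E'
import numpy as np,cv2
from rig import ctrl
def cam(n):
    c=ctrl.get_calibration(n);f=200/np.tan(np.radians(c['fovy']/2))
    return np.array([[f,0,c['cx']],[0,f,c['cy']],[0,0,1]]),cv2.Rodrigues(c['rvec'])[0],c['tvec']
def ray(C,p):
    K,R,t=C;d=R.T@np.linalg.inv(K)@[p[0],p[1],1];return -R.T@t,d
def plane(C,p,z):
    o,d=ray(C,p);return o+d*(z-o[2])/d[2]
def tri(A,p,B,q):
    P=lambda C:C[0]@np.c_[C[1],C[2]]
    X=cv2.triangulatePoints(P(A),P(B),np.float64(p),np.float64(q));X=(X[:3]/X[3]).ravel();return X
def proj(C,X):
    q=C[0]@(C[1]@X+C[2]);return q[:2]/q[2]
def mask(im,name,roi=None):
    h,s,v=cv2.split(cv2.cvtColor(im,cv2.COLOR_BGR2HSV));h=h.astype(int)
    m={'green':(h>50)&(h<80)&(s>150)&(v>60),'lens':(h>5)&(h<16)&(s>180)&(v>90),'black':(v<45),
       'red':((h<6)|(h>174))&(s>180)&(v>100),'blue':(h>105)&(h<125)&(s>150)&(v>80)}[name].astype('uint8')
    if roi:
        k=np.zeros_like(m);x0,y0,x1,y1=roi;k[y0:y1,x0:x1]=1;m*=k
    return m
def blobs(m,amin=60):
    out=[]
    for c in cv2.findContours(m,cv2.RETR_EXTERNAL,cv2.CHAIN_APPROX_NONE)[0]:
        if cv2.contourArea(c)>=amin: out.append(c)
    return out
def strip(C,c,z):
    """contour -> world rect on plane z: centre, long-axis angle deg, L, W"""
    P=np.float32([plane(C,p[0],z)[:2] for p in c])*1000
    (x,y),(w,h),_=r=cv2.minAreaRect(P);b=cv2.boxPoints(r);e=[b[1]-b[0],b[2]-b[1]];e=max(e,key=np.linalg.norm)
    a=np.degrees(np.arctan2(e[1],e[0]))%180
    return np.round([x,y,a,max(w,h),min(w,h)],1)
E
python3 - <<'E'
from h import *
A,B=cam('scene'),cam('side');a=cv2.imread('pics/scene0.png');b=cv2.imread('pics/side0.png')
for n,rs,rb,z in(('green',(230,170,400,290),(260,180,370,270),.013),('lens',(230,170,400,290),(260,180,370,270),.013),('black',(285,205,358,258),(288,195,350,230),.013),('blue',(380,150,470,225),(215,240,290,300),.012),('red',(355,120,380,145),(300,255,325,280),.1)):
    for C,im,r in((A,a,rs),(B,b,rb)):
        for c in blobs(mask(im,n,r),25): print(n,strip(C,c,z),np.round(c.mean(0)[0],1))
cv2.imwrite('pics/z1.png',np.hstack([cv2.resize(a[180:380,230:480],None,fx=1.6,fy=2.5)[:, :400],cv2.resize(b[120:320,215:375],None,fx=2.5,fy=2.5)]))
cv2.imwrite('pics/zs.png',cv2.resize(a[120:370,230:460],None,fx=2.4,fy=2.4))
E
```

```text
green [ 456.3 -104.     4.   193.3   24.8] [304. 254.]
green [467.7 144.4 174.1 183.6  23. ] [359.6 205.3]
green [469.1 151.5 173.  192.8  25.2] [298.8 243.2]
green [452.5 -96.6   1.7 190.7  24.8] [325.3 196.9]
lens [470.3  54.2 175.9 169.1  40.1] [341.1 223.1]
lens [464.5  55.1 176.3 164.6  40.2] [309.5 224.8]
black [452.4 -16.8   3.8 191.2  31.3] [319.7 234.1]
black [449.2 -10.    6.  191.2  31.1] [321.8 213. ]
blue [613.3 317.3 175.9 121.6 108.8] [430.1 199.8]
blue [516.6 328.9  85.  109.2  61.6] [403.9 179.5]
blue [572.2 324.9 174.3 185.6 102.8] [252.7 276.8]
red [361.6 295.6 109.   27.4  19.2] [314.1 268.5]
```

View pics/zs.png

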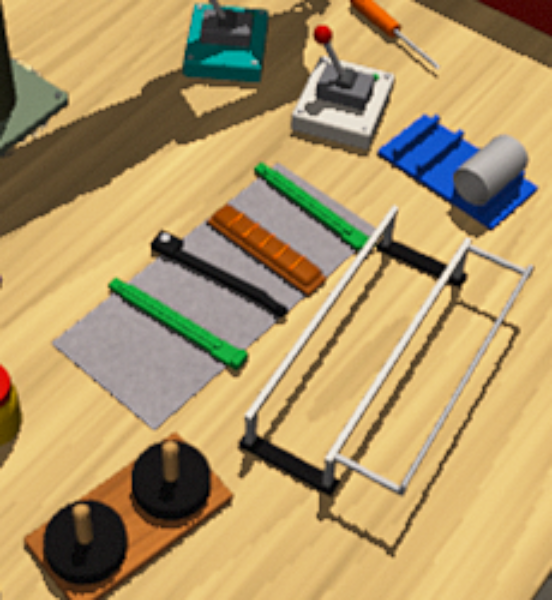

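The enlarged scene shows the near rail top from about (395,207) to (334,294) and the far rail from (424,221) to (368,312). The peg tips are at (301,305) and (264,331), with the foot centres at (302,321) and (266,346). The cup's visible end faces lower left, towards -y.

```bash
python3 - <<'E'
from h import *
A,B=cam('scene'),cam('side');r=lambda x:np.round(np.array(x)*1000,1)
q=[plane(A,p,.07) for p in((394.6,206.7),(334.2,294.2),(424.2,221.2),(367.9,312.5))]
for x in q: print('rail',r(x),proj(B,x).round())
for p,z in(((300.8,304.6),.096),((264.2,331.2),.096),((301.7,320.8),.036),((265.8,345.8),.036)):
    x=plane(A,p,z);print('peg',r(x),proj(B,x).round())
b=cv2.imread('pics/side0.png');a=cv2.imread('pics/scene0.png')
# red tip triangulated
ra=blobs(mask(a,'red',(355,120,380,145)),20);rb=blobs(mask(b,'red',(300,255,325,280)),20)
print([cv2.minEnclosingCircle(c) for c in ra+rb])
print('tip',r(tri(A,(364.9,134),B,cv2.minEnclosingCircle(rb[0])[0])))
print('cupA',r(plane(A,(435,192),.046)),'cupB',r(plane(B,(238.5,262.5),.046)))
cv2.imwrite('pics/zb.png',cv2.resize(b[125:315,210:350],None,fx=3.1,fy=3.1))
E
```

```text
rail [580.6 162.5  70. ] [268. 228.]
rail [ 628.  -179.1   70. ] [290. 163.]
rail [675.6 170.7  70. ] [242. 223.]
rail [ 723.9 -167.2   70. ] [267. 159.]
peg [ 593.3 -266.5   96. ] [306. 146.]
peg [ 574. -374.   96.] [319. 131.]
peg [ 601.  -273.8   36. ] [305. 156.]
peg [ 578.3 -379.3   36. ] [318. 141.]
[((314.0, 268.5), 3.6401548385620117)]
tip [357.5 312.6 123.5]
cupA [632.  310.3  46. ] cupB [623.  318.2  46. ]
```

View pics/zb.png

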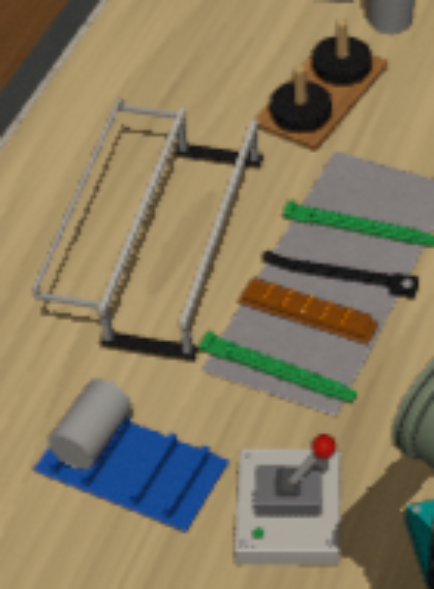

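```bash
cat >> h.py <<'E'
from scipy.spatial.transform import Rotation as Ro
def down(yaw):  # tool y at world yaw (deg), z down
    a=np.radians(yaw);y=np.array([np.cos(a),np.sin(a),0]);z=np.array([0,0,-1.]);return np.c_[np.cross(y,z),y,z]
def plan(*wps,start=None):
    """wps: (pos m, R, vmax m/row). prints N identical rows to each waypoint, chained with rounded numbers"""
    s=ctrl.state();p,R=(s['tool_pos'],s['tool_rot']) if start is None else start
    for P,Q,vm in wps:
        P=np.array(P,float);w=Ro.from_matrix(R.T@Q).as_rotvec();d=R.T@(P-p)
        N=max(1,int(np.ceil(max(np.linalg.norm(d)/vm,np.degrees(np.linalg.norm(w))/7.5))))
        r=np.round(w/N/(np.pi/2),4);Rr=Ro.from_rotvec(r*np.pi/2).as_matrix()
        S=sum(np.linalg.matrix_power(Rr,k) for k in range(N));v=np.round(np.linalg.solve(S,d)/.3,4)
        for k in range(N): p=p+R@(v*.3);R=R@Rr
        print(N,'x',*(f'{x+0:g}' for x in np.r_[v,r]),' ->',p.round(4))
    return p,R
E
python3 - <<'E'
from h import *
s=ctrl.state();C=cam('wrist');o=-C[1].T@C[2];print('cam in tool',s['tool_rot'].T@(o-s['tool_pos']),'cam z in tool',s['tool_rot'].T@C[1][2])
plan(([.145,.556,.38],s['tool_rot'],.045),([.46,.02,.40],down(90),.045))
E
```

```text
cam in tool [ 0.0835059  -0.00042496 -0.14287696] cam z in tool [-3.22406781e-01  2.97715719e-05  9.46601218e-01]
4 x -0.0002 -0.0001 -0.1247 0 0 0  -> [0.145  0.5559 0.38  ]
14 x -0.0919 -0.1165 -0.0047 -0.0001 0 -0.0116  -> [0.4601 0.0202 0.3999]
```

Emit:
arm_command(
  targets="0 0 -0.125 0 0 0 1; 0 0 -0.125 0 0 0 1; 0 0 -0.125 0 0 0 1; 0 0 -0.125 0 0 0 1; -0.092 -0.1165 -0.005 0 0 -0.0116 1; -0.092 -0.1165 -0.005 0 0 -0.0116 1; -0.092 -0.1165 -0.005 0 0 -0.0116 1; -0.092 -0.1165 -0.005 0 0 -0.0116 1; -0.092 -0.1165 -0.005 0 0 -0.0116 1; -0.092 -0.1165 -0.005 0 0 -0.0116 1; -0.092 -0.1165 -0.005 0 0 -0.0116 1; -0.092 -0.1165 -0.005 0 0 -0.0116 1; -0.092 -0.1165 -0.005 0 0 -0.0116 1; -0.092 -0.1165 -0.005 0 0 -0.0116 1; -0.092 -0.1165 -0.005 0 0 -0.0116 1; -0.092 -0.1165 -0.005 0 0 -0.0116 1; -0.092 -0.1165 -0.005 0 0 -0.0116 1; -0.092 -0.1165 -0.005 0 0 -0.0116 1",
)

```text
clock: 1.95
tool_pos: [0.4609, 0.0188, 0.4021]
tool_rot: [[-1.0, -0.0, -0.0], [-0.0, 1.0, 0.0], [0.0, 0.0, -1.0]]
ft_force: [1.5, 0.5, 1.2]
grip_width: 0.0856
gripper_force: 0.0
```

Emit:
arm_command(
  targets="0 0 0 0 0 0 0.5; 0 0 0 0 0 0 0.5; 0 0 0 0 0 0 0.5",
)

```text
clock: 2.25
tool_pos: [0.4598, 0.0213, 0.4021]
tool_rot: [[-1.0, -0.001, -0.001], [-0.001, 1.0, 0.0], [0.001, 0.0, -1.0]]
ft_force: [-1.4, 0.3, 0.8]
grip_width: 0.0439
gripper_force: 0.0
```

```bash
cat > w.py <<'E'
from h import *
import sys
C=cam('wrist');im=ctrl.capture('wrist');C=cam('wrist');np.savez('pics/'+sys.argv[1]+'.npz',K=C[0],R=C[1],t=C[2]);cv2.imwrite('pics/'+sys.argv[1]+'.png',im)
for n,z in(('green',.013),('lens',.01),('black',.012)):
    for c in blobs(mask(im,n),300):
        print(n,strip(C,c,z),np.round(c.mean(0)[0]))
E
python3 w.py w1
```

```text
green [470.5 145.6 175.  195.5  24.2] [397. 138.]
green [454.4 -99.3   1.9 194.6  24.5] [233. 127.]
lens [467.   54.2 176.2 168.1  34.6] [335. 134.]
black [ 688.6 -158.5    8.3   72.    20.4] [210. 266.]
black [ 799.7   22.7   90.1 1074.4  381.5] [320. 342.]
black [ 599.  -276.1  126.    96.9   86.7] [131. 219.]
black [ 577.4 -386.7  114.9   99.1   84.5] [ 60. 206.]
black [451.2 -12.8   5.6 194.   28. ] [288. 121.]
black [390.4 320.8 170.5  84.1  43.9] [521.  82.]
```

View pics/w1.png

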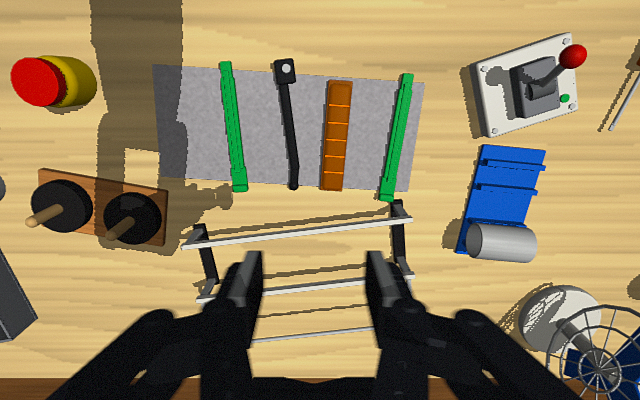

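```bash
python3 - <<'E'
from h import *
d=np.load('pics/w1.npz');C=d['K'],d['R'],d['t'];r=lambda x:np.round(x*1000,1)
q=[plane(C,p,.07)[:2] for p in((188,246),(412,218),(200,298),(412,273))]
for x in q: print('rail',r(x))
for p,z in(((29,223),.096),((112,237),.096),((62,207),.036),((133,217),.036)): print('peg',r(plane(C,p,z)))
A=cam('scene');print('tip',r(tri(C,(573,56),A,(364.9,134))),'panel TL..',[r(plane(C,p,.03)) for p in((477,64),(560,34),(578,100),(489,137))])
plan(([.470,.146,.10],down(85),.045),([.470,.146,.030],down(85),.03),([.470,.146,.006],down(85),.01))
E
```

```text
rail [ 620.  -167.9]
rail [574.  165.5]
rail [ 712.  -159.3]
rail [666.1 174. ]
peg [ 571.3 -374.6   96. ]
peg [ 592.6 -263.1   96. ]
peg [ 570.3 -369.3   36. ]
peg [ 586.9 -261.8   36. ]
tip [356.2 317.  118.5] panel TL.. [array([361.2, 246.2,  30. ]), array([323.2, 352. ,  30. ]), array([409. , 397.2,  30. ]), array([461.7, 279.1,  30. ])]
8 x -0.0023 0.0519 0.126 0 0 0.0071  -> [0.4699 0.1459 0.0999]
3 x -0.0001 0.0001 0.0777 0.0001 0 0  -> [0.47  0.146 0.03 ]
3 x 0 0 0.0266 0 0 0  -> [0.47  0.146 0.006]
```

The wrist view shows the mat parts at (397,138), (335,134), (288,121) and (233,127). The rack's near rail runs (188,246)–(412,218), the pegs are on the left and the cup is at (502,243). I'll pick the left tyre lever first.

Emit:
arm_command(
  targets="-0.0023 0.052 0.126 0 0 0.0071 0.5; -0.0023 0.052 0.126 0 0 0.0071 0.5; -0.0023 0.052 0.126 0 0 0.0071 0.5; -0.0023 0.052 0.126 0 0 0.0071 0.5; -0.0023 0.052 0.126 0 0 0.0071 0.5; -0.0023 0.052 0.126 0 0 0.0071 0.5; -0.0023 0.052 0.126 0 0 0.0071 0.5; -0.0023 0.052 0.126 0 0 0.0071 0.5; 0 0 0.078 0 0 0 0.5; 0 0 0.078 0 0 0 0.5; 0 0 0.078 0 0 0 0.5; 0 0 0.026 0 0 0 0.5; 0 0 0.026 0 0 0 0.5; 0 0 0.026 0 0 0 0.5; 0 0 0 0 0 0 0.5; 0 0 0 0 0 0 0; 0 0 0 0 0 0 0; 0 0 0 0 0 0 0; 0 0 0 0 0 0 0; 0 0 0 0 0 0 0",
)

```text
clock: 4.3
tool_pos: [0.4717, 0.1452, 0.0074]
tool_rot: [[-0.996, 0.089, 0.002], [0.089, 0.996, 0.0], [-0.002, 0.001, -1.0]]
ft_force: [-1.1, 0.6, 6.0]
grip_width: 0.0173
gripper_force: 59.3
```

```bash
cat >> h.py <<'E'
RC=np.array([.647,.001]);RY=7.8
def rk(x,y,z):
    a=np.radians(RY);return np.r_[RC+[x*np.cos(a)-y*np.sin(a),x*np.sin(a)+y*np.cos(a)],z]
E
python3 - <<'E'
from h import *
s=ctrl.state();p=s['tool_pos'];R=s['tool_rot']
plan((p+[0,0,.11],R,.045),(rk(0,.12,.12),down(90+RY),.045),(rk(0,.12,.08),down(90+RY),.02))
E
```

```text
3 x -0.0002 0.0001 -0.1222 0 0 0  -> [0.4717 0.1452 0.1174]
4 x -0.1329 -0.0205 -0.002 0 0.0003 -0.0358  -> [0.6308 0.1199 0.12  ]
2 x 0.0001 0 0.0666 0.0001 0 -0.0001  -> [0.6307 0.1199 0.08  ]
```

Emit:
arm_command(
  targets="0 0 -0.122 0 0 0 0; 0 0 -0.122 0 0 0 0; 0 0 -0.122 0 0 0 0; -0.133 -0.0205 -0.002 0 0 -0.036 0; -0.133 -0.0205 -0.002 0 0 -0.036 0; -0.133 -0.0205 -0.002 0 0 -0.036 0; -0.133 -0.0205 -0.002 0 0 -0.036 0; 0 0 0 0 0 0 0; 0 0 0.067 0 0 0 0; 0 0 0.06 0 0 0 0; 0 0 0 0 0 0 0; 0 0 0 0 0 0 0",
)

```text
clock: 5.5
tool_pos: [0.6288, 0.1199, 0.0798]
tool_rot: [[-0.991, -0.137, -0.002], [-0.137, 0.991, -0.0], [0.002, 0.0, -1.0]]
ft_force: [-0.3, 0.1, -1.6]
grip_width: 0.0178
gripper_force: 59.0
```

```bash
cat > pk.py <<'E'
from h import *
import sys
x,y,yaw,o=map(float,sys.argv[1:5])
s=ctrl.state();p=s['tool_pos'];R=s['tool_rot']
q=plan((p+[0,0,.07],R,.045),([x,y,.10],down(90+yaw),.045),([x,y,.03],down(90+yaw),.03),([x,y,.006],down(90+yaw),.01))
print('carry');q=plan((q[0]+[0,0,.11],q[1],.045),(rk(0,o,.12),down(90+RY),.045),(rk(0,o,.077),down(90+RY),.025),start=q)
E
python3 pk.py .467 .054 -3.8 .04
```

```text
2 x 0.0002 0 -0.1167 0 0 0  -> [0.6288 0.1199 0.1499]
5 x 0.1103 -0.0379 0.0334 0 -0.0002 0.0259  -> [0.467 0.054 0.1  ]
3 x 0 0 0.0777 0 -0.0001 0  -> [0.467 0.054 0.03 ]
3 x 0 0 0.0267 0 0 0  -> [0.467 0.054 0.006]
carry
3 x 0 0 -0.1222 0 0 0  -> [0.467 0.054 0.116]
4 x -0.1456 -0.0126 -0.0033 0 0 -0.0322  -> [0.6416 0.0406 0.12  ]
2 x 0 0.0001 0.0716 0 0 0  -> [0.6416 0.0406 0.077 ]
```

Emit:
arm_command(
  targets="0 0 0.014 0 0 0 0; 0 0 0 0 0 0 0.6; 0 0 0 0 0 0 0.6; 0 0 0 0 0 0 0.6; 0 0 -0.117 0 0 0 0.7; 0 0 -0.117 0 0 0 0.7; 0.11 -0.038 0.0334 0 0 0.026 0.7; 0.11 -0.038 0.0334 0 0 0.026 0.7; 0.11 -0.038 0.0334 0 0 0.026 0.7; 0.11 -0.038 0.0334 0 0 0.026 0.7; 0.11 -0.038 0.0334 0 0 0.026 0.7; 0 0 0.078 0 0 0 0.7; 0 0 0.078 0 0 0 0.7; 0 0 0.078 0 0 0 0.7; 0 0 0.026 0 0 0 0.7; 0 0 0.026 0 0 0 0.7; 0 0 0.026 0 0 0 0.7; 0 0 0 0 0 0 0; 0 0 0 0 0 0 0; 0 0 0 0 0 0 0",
)

```text
clock: 7.5
tool_pos: [0.4695, 0.0539, 0.0035]
tool_rot: [[-0.998, 0.067, 0.002], [0.067, 0.998, -0.0], [-0.002, 0.0, -1.0]]
ft_force: [-1.0, 0.4, -0.8]
grip_width: 0.0335
gripper_force: 59.7
```

Emit:
arm_command(
  targets="0 0 0 0 0 0 0; 0 0 0 0 0 0 0",
)

```text
clock: 7.7
tool_pos: [0.4694, 0.0539, 0.0034]
tool_rot: [[-0.998, 0.067, 0.002], [0.067, 0.998, -0.0], [-0.002, 0.0, -1.0]]
ft_force: [-0.4, -0.2, 3.4]
grip_width: 0.0336
gripper_force: 60.1
```

```bash
python3 - <<'E'
from h import *
s=ctrl.state();p=s['tool_pos'];R=s['tool_rot']
plan((p+[0,0,.11],R,.045),(rk(0,.04,.12),down(90+RY),.045),(rk(0,.04,.077),down(90+RY),.025))
E
```

```text
3 x -0.0002 0 -0.1222 0 0 0  -> [0.4694 0.0539 0.1134]
4 x -0.1436 -0.0124 -0.0054 0 0.0003 -0.0323  -> [0.6416 0.0406 0.12  ]
2 x 0 0.0001 0.0717 0 0 0  -> [0.6416 0.0406 0.077 ]
```

Emit:
arm_command(
  targets="0 0 -0.122 0 0 0 0; 0 0 -0.122 0 0 0 0; 0 0 -0.122 0 0 0 0; -0.143 -0.0124 -0.005 0 0 -0.032 0; -0.143 -0.0124 -0.005 0 0 -0.032 0; -0.143 -0.0124 -0.005 0 0 -0.032 0; -0.143 -0.0124 -0.005 0 0 -0.032 0; 0 0 0 0 0 0 0; 0 0 0.07 0 0 0 0; 0 0 0.07 0 0 0 0; 0 0 0 0 0 0 0; 0 0 0 0 0 0 0",
)

```text
clock: 8.9
tool_pos: [0.6388, 0.0406, 0.0759]
tool_rot: [[-0.991, -0.134, -0.002], [-0.134, 0.991, 0.0], [0.002, 0.0, -1.0]]
ft_force: [0.5, -0.6, 0.0]
grip_width: 0.0337
gripper_force: 60.1
```

```bash
python3 pk.py .451 -.0125 5.6 -.04;python3 - <<'E'
from h import *
im=ctrl.capture('scene');C=cam('scene');cv2.imwrite('pics/s2.png',im)
for c in blobs(mask(im,'green',(230,170,450,290)),25): print(strip(C,c,.013))
for c in blobs(mask(im,'black',(285,205,340,258)),25): print(strip(C,c,.013))
E
```

```text
2 x 0.0003 0.0001 -0.1167 0 0 0  -> [0.6388 0.0406 0.1459]
5 x 0.1285 -0.0202 0.0308 0.0001 -0.0003 0.0046  -> [ 0.451  -0.0125  0.0999]
3 x 0 0 0.0777 -0.0001 0 0  -> [ 0.451  -0.0125  0.03  ]
3 x 0 0 0.0267 0 0 0  -> [ 0.451  -0.0125  0.006 ]
carry
3 x 0 0 -0.1222 0 0 0  -> [ 0.451  -0.0125  0.116 ]
5 x -0.1315 -0.0325 -0.0027 0 0 -0.0049  -> [ 0.6524 -0.0386  0.12  ]
2 x 0 -0.0001 0.0717 0 0 0.0001  -> [ 0.6525 -0.0387  0.077 ]
[ 456.1 -103.1    2.8  193.1   24.5]
[656.3 174.5   9.4 103.7  28.8]
[524.9 157.3   1.2  39.1  16.1]
[437.2 -14.3   6.9 162.2  30.3]
```

Emit:
arm_command(
  targets="0 0 0.012 0 0 0 0; 0 0 0 0 0 0 0.65; 0 0 0 0 0 0 0.65; 0 0 0 0 0 0 0.65; 0 0 -0.117 0 0 0 0.65; 0 0 -0.117 0 0 0 0.6; 0.1285 -0.02 0.031 0 0 0.0046 0.5; 0.1285 -0.02 0.031 0 0 0.0046 0.5; 0.1285 -0.02 0.031 0 0 0.0046 0.5; 0.1285 -0.02 0.031 0 0 0.0046 0.5; 0.1285 -0.02 0.031 0 0 0.0046 0.5; 0 0 0.078 0 0 0 0.5; 0 0 0.078 0 0 0 0.5; 0 0 0.078 0 0 0 0.5; 0 0 0.026 0 0 0 0.5; 0 0 0.026 0 0 0 0.5; 0 0 0.026 0 0 0 0.5; 0 0 0 0 0 0 0; 0 0 0 0 0 0 0; 0 0 0 0 0 0 0",
)

```text
clock: 10.95
tool_pos: [0.4531, -0.0125, 0.0037]
tool_rot: [[-0.995, -0.098, 0.002], [-0.098, 0.995, -0.0], [-0.002, -0.001, -1.0]]
ft_force: [0.2, 0.9, 1.4]
grip_width: 0.0121
gripper_force: 60.8
```

Emit:
arm_command(
  targets="0 0 0 0 0 0 0; 0 0 0 0 0 0 0",
)

```text
clock: 11.15
tool_pos: [0.4531, -0.0125, 0.0037]
tool_rot: [[-0.995, -0.098, 0.002], [-0.098, 0.995, -0.0], [-0.002, -0.001, -1.0]]
ft_force: [0.2, 0.7, 2.6]
grip_width: 0.0123
gripper_force: 60.9
```

```bash
python3 - <<'E'
from h import *
s=ctrl.state();p=s['tool_pos'];R=s['tool_rot']
plan((p+[0,0,.11],R,.045),(rk(0,-.04,.12),down(90+RY),.045),(rk(0,-.04,.077),down(90+RY),.025))
E
```

```text
3 x -0.0002 -0.0001 -0.1222 0 0 0  -> [ 0.4531 -0.0125  0.1137]
5 x -0.1301 -0.0324 -0.0041 -0.0001 0.0002 -0.0049  -> [ 0.6525 -0.0387  0.12  ]
2 x 0.0001 0.0001 0.0717 0.0001 0 0.0001  -> [ 0.6524 -0.0386  0.077 ]
```

Emit:
arm_command(
  targets="0 0 -0.122 0 0 0 0; 0 0 -0.122 0 0 0 0; 0 0 -0.122 0 0 0 0; -0.13 -0.0324 -0.004 0 0 -0.005 0; -0.13 -0.0324 -0.004 0 0 -0.005 0; -0.13 -0.0324 -0.004 0 0 -0.005 0; -0.13 -0.0324 -0.004 0 0 -0.005 0; -0.13 -0.0324 -0.004 0 0 -0.005 0; 0 0 0 0 0 0 0; 0 0 0.07 0 0 0 0; 0 0 0.07 0 0 0 0; 0 0 0 0 0 0 0; 0 0 0 0 0 0 0",
)

```text
clock: 12.45
tool_pos: [0.6502, -0.0382, 0.076]
tool_rot: [[-0.991, -0.137, -0.003], [-0.137, 0.991, 0.001], [0.003, 0.001, -1.0]]
ft_force: [-0.5, -0.8, -0.7]
grip_width: 0.0119
gripper_force: 60.4
```

```bash
python3 pk.py .4545 -.0995 1.9 -.12;python3 - <<'E'
from h import *
im=ctrl.capture('scene');C=cam('scene')
for c in blobs(mask(im,'green',(230,170,450,290)),25): print(strip(C,c,.013))
E
```

```text
2 x 0.0003 0.0001 -0.1167 0 0 0  -> [ 0.6502 -0.0382  0.146 ]
5 x 0.1338 -0.0283 0.0309 0.0001 -0.0003 0.0133  -> [ 0.4544 -0.0995  0.1   ]
3 x -0.0001 0 0.0777 0 0 -0.0001  -> [ 0.4545 -0.0995  0.03  ]
3 x 0 0 0.0267 0 0 0  -> [ 0.4545 -0.0995  0.006 ]
carry
3 x 0 0 -0.1222 0 0 0  -> [ 0.4545 -0.0995  0.116 ]
5 x -0.1379 -0.0226 -0.0027 0 0 -0.0131  -> [ 0.6632 -0.1179  0.12  ]
2 x -0.0001 0.0001 0.0716 0 -0.0001 0  -> [ 0.6633 -0.1179  0.077 ]
[ 456.3 -104.     4.   193.3   24.8]
[648.5 172.9   9.1 119.9  27.7]
```

Emit:
arm_command(
  targets="0 0 0.012 0 0 0 0; 0 0 0 0 0 0 0.5; 0 0 0 0 0 0 0.5; 0 0 0 0 0 0 0.5; 0 0 -0.117 0 0 0 0.5; 0 0 -0.117 0 0 0 0.5; 0.134 -0.0283 0.031 0 0 0.0133 0.5; 0.134 -0.0283 0.031 0 0 0.0133 0.5; 0.134 -0.0283 0.031 0 0 0.0133 0.5; 0.134 -0.0283 0.031 0 0 0.0133 0.5; 0.134 -0.0283 0.031 0 0 0.0133 0.5; 0 0 0.078 0 0 0 0.5; 0 0 0.078 0 0 0 0.5; 0 0 0.078 0 0 0 0.5; 0 0 0.026 0 0 0 0.5; 0 0 0.026 0 0 0 0.5; 0 0 0.026 0 0 0 0.5; 0 0 0 0 0 0 0; 0 0 0 0 0 0 0; 0 0 0 0 0 0 0",
)

```text
clock: 14.5
tool_pos: [0.4563, -0.1001, 0.004]
tool_rot: [[-0.999, -0.033, 0.001], [-0.033, 0.999, -0.001], [-0.001, -0.001, -1.0]]
ft_force: [-0.7, 1.3, 0.1]
grip_width: 0.0181
gripper_force: 60.1
```

Emit:
arm_command(
  targets="0 0 0 0 0 0 0; 0 0 0 0 0 0 0",
)

```text
clock: 14.7
tool_pos: [0.4561, -0.1001, 0.0038]
tool_rot: [[-0.999, -0.033, 0.001], [-0.033, 0.999, -0.0], [-0.001, -0.0, -1.0]]
ft_force: [0.2, -0.7, 2.1]
grip_width: 0.018
gripper_force: 60.4
```

```bash
python3 - <<'E'
from h import *
s=ctrl.state();p=s['tool_pos'];R=s['tool_rot']
plan((p+[0,0,.11],R,.045),(rk(0,-.12,.12),down(90+RY),.045),(rk(0,-.12,.077),down(90+RY),.025))
E
```

```text
3 x -0.0001 -0.0001 -0.1222 0 0 0  -> [ 0.4561 -0.1001  0.1138]
5 x -0.1369 -0.0221 -0.004 -0.0001 0.0001 -0.0132  -> [ 0.6632 -0.1179  0.1199]
2 x -0.0001 0 0.0716 0.0001 0.0001 0.0001  -> [ 0.6633 -0.1179  0.077 ]
```

Emit:
arm_command(
  targets="0 0 -0.122 0 0 0 0; 0 0 -0.122 0 0 0 0; 0 0 -0.122 0 0 0 0; -0.137 -0.0222 -0.004 0 0 -0.013 0; -0.137 -0.0222 -0.004 0 0 -0.013 0; -0.137 -0.0222 -0.004 0 0 -0.013 0; -0.137 -0.0222 -0.004 0 0 -0.013 0; -0.137 -0.0222 -0.004 0 0 -0.013 0; 0 0 0 0 0 0 0; 0 0 0.07 0 0 0 0; 0 0 0.07 0 0 0 0; 0 0 0 0 0 0 0; 0 0 0.012 0 0 0 0; 0 0 0 0 0 0 0.5; 0 0 0 0 0 0 0.5; 0 0 0 0 0 0 0.5; 0 0 -0.12 0 0 0 0.5; 0 0 -0.12 0 0 0 0.5; 0 0 -0.12 0 0 0 0.5; 0 0 -0.12 0 0 0 0.5",
)

```text
clock: 16.7
tool_pos: [0.663, -0.118, 0.2199]
tool_rot: [[-0.991, -0.135, 0.001], [-0.135, 0.991, -0.0], [-0.001, -0.001, -1.0]]
ft_force: [0.8, 0.3, 0.3]
grip_width: 0.043
gripper_force: 0.0
```

```bash
python3 - <<'E'
from h import *
plan(([.50,-.22,.36],down(90),.045))
E
```

```text
6 x 0.0947 -0.0494 -0.0779 -0.0001 0.0001 0.0143  -> [ 0.5001 -0.22    0.36  ]
```

Emit:
arm_command(
  targets="0.095 -0.05 -0.078 0 0 0.0143 0.7; 0.095 -0.05 -0.078 0 0 0.0143 0.7; 0.095 -0.05 -0.078 0 0 0.0143 1; 0.095 -0.05 -0.078 0 0 0.0143 1; 0.095 -0.05 -0.078 0 0 0.0143 1; 0.095 -0.05 -0.078 0 0 0.0143 1; 0 0 0 0 0 0 1; 0 0 0 0 0 0 1",
)

```text
clock: 17.5
tool_pos: [0.4997, -0.2215, 0.3595]
tool_rot: [[-1.0, 0.001, 0.003], [0.001, 1.0, -0.001], [-0.003, -0.001, -1.0]]
ft_force: [0.2, 0.2, -0.1]
grip_width: 0.0852
gripper_force: 0.0
```

```bash
python3 w.py w2
```

```text
green [ 697.5 -102.7    9.2  228.8   27. ] [389. 260.]
green [660.8 171.2   8.1 229.6  29.8] [569. 239.]
lens [671.2  88.2   7.9 198.9  38. ] [514. 246.]
black [ 749.9 -572.7    6.    66.2   61.2] [ 97. 291.]
black [ 680.3 -161.3    7.6   80.1   18.9] [352. 255.]
black [ 647.6 -534.6   11.7   83.4   43.5] [110. 234.]
black [ 775.8 -221.3   90.  1142.6  409.2] [328. 344.]
black [ 596.6 -269.2  179.8   90.2   85.2] [282. 203.]
black [660.6 157.7   7.3 224.9  11.9] [560. 236.]
black [ 575.3 -379.1  129.1   91.7   86.2] [206. 189.]
```

View pics/w2.png

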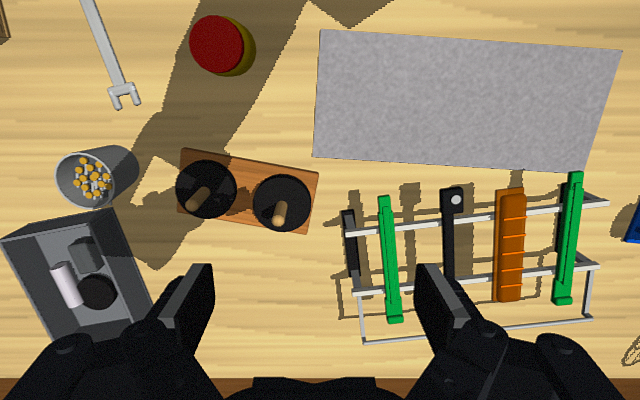

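All four parts lie square across both rails. The pegs' feet are at (206,190) and (282,203) in this view, with tips near (193,206) and (279,222).

```bash
python3 - <<'E'
from h import *
d=np.load('pics/w2.npz');C=d['K'],d['R'],d['t'];r=lambda x:np.round(x*1000,1)
im=cv2.imread('pics/w2.png')
for n in('green','lens'):
    for c in blobs(mask(im,n),300): print(n,strip(C,c,.078))
print('rails',[r(plane(C,p,.07)) for p in((345,236),(608,203),(352,292),(600,265))])
for c in blobs(mask(im,'black',(160,140,325,240)),300):
    (x,y),R=cv2.minEnclosingCircle(c);print('foot',(x,y,R),strip(C,c,.036))
print('tips',r(plane(C,(193,206),.093)),r(plane(C,(279,220),.093)))
im=ctrl.capture('scene');A=cam('scene');B=cam('side');b=ctrl.capture('side')
h,s,v=cv2.split(cv2.cvtColor(im,cv2.COLOR_BGR2HSV));cv2.imwrite('pics/cup.png',np.hstack([cv2.resize(im[155:225,380:470],None,fx=4.4,fy=6)[:,:],cv2.resize(b[240:300,215:295],None,fx=4.8,fy=7)]))
E
```

```text
green [ 660.  -118.5    9.2  198.4   23.4]
green [628.2 119.    8.1 199.   25.8]
lens [635.9  45.4   7.9 171.3  32.8]
rails [array([ 622.4, -178.8,   70. ]), array([574.9, 164.3,  70. ]), array([ 710.8, -166.2,   70. ]), array([667. , 178.1,  70. ])]
foot (281.5977478027344, 202.88186645507812, 29.244985580444336) [ 587.7 -266.8  179.8   85.8   81. ]
foot (205.62527465820312, 189.04473876953125, 30.776365280151367) [ 567.4 -371.3  129.1   87.2   82. ]
tips [ 570.2 -371.1   93. ] [ 589.1 -264.9   93. ]
```

View pics/cup.png

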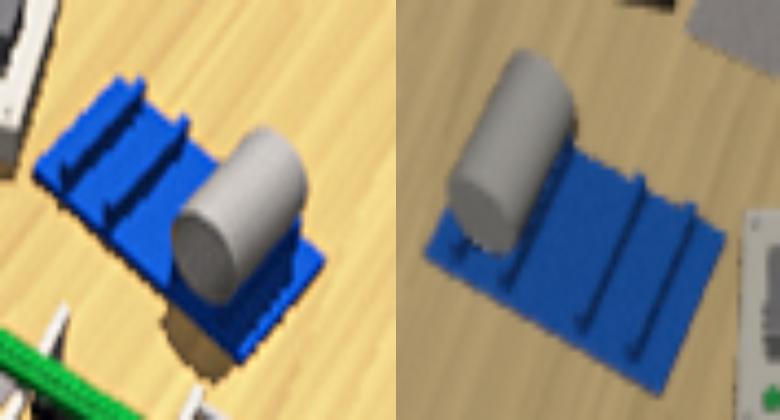

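```bash
python3 - <<'E'
from h import *
d=np.load('pics/w1.npz');C=d['K'],d['R'],d['t']
print('fan base',plane(C,(565,318),.01),plane(C,(523,318),.01),'cup',[plane(C,p,.046) for p in((472,240),(534,245))])
A,B=cam('scene'),cam('side');print('fan blade centre',tri(A,(513,168),B,(172,268)))
plan(([.60,.36,.34],down(-5),.045))
E
```

```text
fan base [0.79670084 0.48242768 0.01      ] [0.79678102 0.4054222  0.01      ] cup [array([0.62126582, 0.27071909, 0.046     ]), array([0.62989134, 0.37011234, 0.046     ])]
fan blade centre [0.78270884 0.4600607  0.12996747]
14 x 0.0888 0.1302 0.0041 0 -0.0001 0.0755  -> [0.6  0.36 0.34]
```

Emit:
arm_command(
  targets="0.0888 0.1302 0.004 0 0 0.0755 1; 0.0888 0.1302 0.004 0 0 0.0755 1; 0.0888 0.1302 0.004 0 0 0.0755 1; 0.0888 0.1302 0.004 0 0 0.0755 1; 0.0888 0.1302 0.004 0 0 0.0755 1; 0.0888 0.1302 0.004 0 0 0.0755 1; 0.0888 0.1302 0.004 0 0 0.0755 1; 0.0888 0.1302 0.004 0 0 0.0755 1; 0.0888 0.1302 0.004 0 0 0.0755 1; 0.0888 0.1302 0.004 0 0 0.0755 1; 0.0888 0.1302 0.004 0 0 0.0755 1; 0.0888 0.1302 0.004 0 0 0.0755 1; 0.0888 0.1302 0.004 0 0 0.0755 1; 0.0888 0.1302 0.004 0 0 0.0755 1; 0 0 0 0 0 0 1; 0 0 0 0 0 0 1",
)

```text
clock: 19.25
tool_pos: [0.5949, 0.3564, 0.3365]
tool_rot: [[0.069, 0.998, -0.007], [0.998, -0.069, -0.003], [-0.003, -0.006, -1.0]]
ft_force: [0.4, -0.3, 0.2]
grip_width: 0.0855
gripper_force: 0.0
```

```bash
python3 w.py w3; python3 -c "
from rig import ctrl;s=ctrl.state();print(s['tool_pos'],s['qpos'])"
```

```text
green [627.1  65.1   7.  214.1  26.7] [349. 319.]
lens [646.2 -34.3   7.5 197.   57. ] [366. 365.]
lens [310.4 509.7 163.6  99.6  24. ] [77. 31.]
black [ 565.    32.9  176.2 1106.1  272.3] [309. 356.]
black [626.2 164.7   7.4 114.7  23.3] [345. 263.]
black [162.8 305.2  33.   94.2  56.7] [ 28. 196.]
black [231.6 309.4  84.6 168.   92.2] [ 58. 181.]
black [896.1 473.  158.2 215.3  32.2] [559.  25.]
[0.59460204 0.35574327 0.33888567] [ 2.37467332e+01  2.36358407e+01  6.07358329e+01 -3.44668098e-03
  9.58684440e+01  2.77610755e+01]
```

View pics/w3.png

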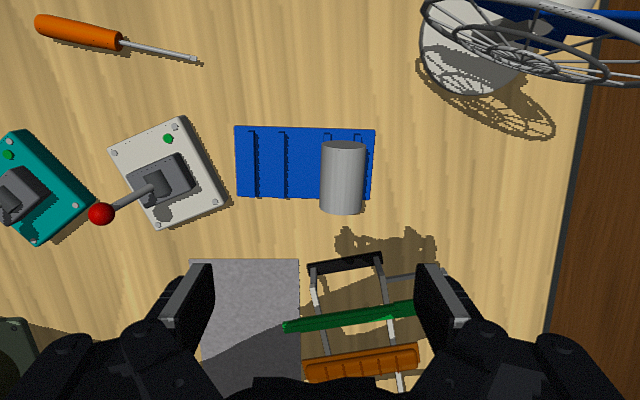

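The cup's silhouette spans columns 320–367. Its base end is centred near (343,147) and its mouth end near (343,208). The toggle ball is at (102,214) and leans to the panel's left.

```bash
python3 - <<'E'
from h import *
d=np.load('pics/w3.npz');C=d['K'],d['R'],d['t'];r=lambda x:np.round(x*1000,1)
print('base',r(plane(C,(343.5,147),.046)),'mouth',r(plane(C,(343,208),.046)),'rimtop',r(plane(C,(343,214),.074)))
print('cradle',[r(plane(C,p,.012)) for p in((236,126),(375,130),(372,199),(236,196))])
print('tip',r(tri(C,(101.5,214),cam('scene'),(364.9,134))))
print('panel',[r(plane(C,p,.03)) for p in((108,146),(181,115),(232,202),(157,231))])
E
```

```text
base [630.  350.2  46. ] mouth [625.9 268.3  46. ] rimtop [623.9 271.2  74. ]
cradle [array([491.2, 381.4,  12. ]), array([675.2, 363.2,  12. ]), array([669.6, 265.9,  12. ]), array([477.2, 283.7,  12. ])]
tip [359.6 311.3 126.2]
panel [array([325.2, 369.6,  30. ]), array([427.9, 402.1,  30. ]), array([475.2, 281.4,  30. ]), array([362.9, 245.4,  30. ])]
```

```bash
cat >> h.py <<'E'
def tilt(yaw,t):  # tool y at yaw; z tilted t deg from down towards heading yaw-90 (t>0)
    a=np.radians(yaw);y=np.array([np.cos(a),np.sin(a),0]);h=np.array([y[1],-y[0],0]);t=np.radians(t)
    z=np.sin(t)*h-np.cos(t)*np.array([0,0,1.]);return np.c_[np.cross(y,z),y,z]
CUP=np.array([.628,.310,.046])
E
python3 - <<'E'
from h import *
R=tilt(-4.5,45);z=R[:,2];print(z)
plan((CUP-.14*z,R,.045),(CUP+.015*z,R,.03))
E
```

```text
[-0.05547896 -0.70492701 -0.70710678]
6 x 0.0657 0.021 0.0942 0 -0.0831 0.001  -> [0.6358 0.4087 0.145 ]
6 x 0 0 0.0861 0 0 0  -> [0.6272 0.2995 0.0354]
```

Emit:
arm_command(
  targets="0.0657 0.021 0.0942 0 -0.0831 0.001 1; 0.0657 0.021 0.0942 0 -0.0831 0.001 1; 0.0657 0.021 0.0942 0 -0.0831 0.001 1; 0.0657 0.021 0.0942 0 -0.0831 0.001 1; 0.0657 0.021 0.0942 0 -0.0831 0.001 1; 0.0657 0.021 0.0942 0 -0.0831 0.001 1; 0 0 0 0 0 0 1; 0 0 0 0 0 0 1",
)

```text
clock: 20.1
tool_pos: [0.6345, 0.4066, 0.1393]
tool_rot: [[0.05, 0.997, -0.063], [0.701, -0.08, -0.709], [-0.711, -0.008, -0.703]]
ft_force: [0.4, -0.2, 1.4]
grip_width: 0.0854
gripper_force: 0.0
```

```bash
python3 w.py w4; python3 - <<'E'
from h import *
R=tilt(-4.5,45);z=R[:,2];print(ctrl.state()['qpos'].round(1))
plan((CUP+.015*z,R,.03))
E
```

```text
green [  -666.9 -10522.5     83.7  19875.5    322.5] [300. 337.]
green [ 686.2 -558.5  169.6  339.2  164.5] [353. 303.]
green [ 625.3 -188.4    2.4  331.    98.3] [334. 274.]
lens [  515.2 -2965.3    87.4  4565.2   135.1] [330. 332.]
lens [ 635.9 -389.8    3.5  297.1  246.6] [337. 290.]
black [ 1.8395370e+05 -4.5666360e+05  1.0310000e+02  1.5354622e+06
  2.2234850e+05] [433. 362.]
black [-1.099227e+05 -1.949685e+05  5.240000e+01  6.839672e+05  1.278909e+05] [138. 348.]
black [-350.6 -436.1   46.6 1229.4   32.6] [  6. 284.]
[ 38.4  63.7  28.1 -35.5 117.2  34.9]
6 x 0.0022 -0.0011 0.0878 0.0001 -0.0004 -0.0006  -> [0.6272 0.2995 0.0353]
```

View pics/w4.png

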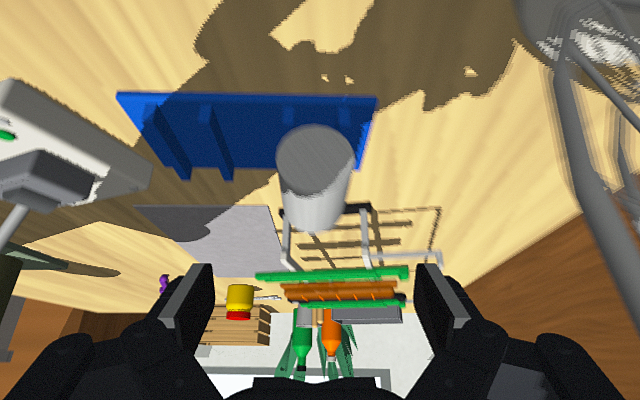

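The view shows the cup's closed base disc at (315,160), centred between the fingers, so the mouth faces -y as stated. I'll move in to grip it.

Emit:
arm_command(
  targets="0.002 -0.001 0.0878 0 0 0 1; 0.002 -0.001 0.0878 0 0 0 1; 0.002 -0.001 0.0878 0 0 0 1; 0.002 -0.001 0.0878 0 0 0 1; 0.002 -0.001 0.0878 0 0 0 1; 0.002 -0.001 0.0878 0 0 0 1; 0 0 0 0 0 0 1; 0 0 0 0 0 0 0; 0 0 0 0 0 0 0; 0 0 0 0 0 0 0; 0 0 0 0 0 0 0",
)

```text
clock: 21.25
tool_pos: [0.6253, 0.3035, 0.0427]
tool_rot: [[0.063, 0.996, -0.057], [0.706, -0.085, -0.703], [-0.705, 0.005, -0.709]]
ft_force: [-14.2, 2.9, 14.4]
grip_width: 0.0538
gripper_force: 61.2
```

```bash
python3 - <<'E'
from h import *
s=ctrl.state();print(s['qpos'].round(1),s['tool_pos'],s['grip_width'],s['gripper_force'])
p=s['tool_pos'];print(s['tool_rot'].T@(CUP-p))
R=s['tool_rot'];q=plan((p+[0,0,.18],R,.045))
E
```

```text
[ 33.3  58.2  51.3 -34.4  99.9  41.4] [0.62525729 0.30349593 0.04269409] 0.05376519833884778 61.18634853512049
[ 0.00243721  0.00219568 -0.0070706 ]
4 x -0.1058 0.0007 -0.1064 0 0 0  -> [0.6253 0.3035 0.2228]
```

Emit:
arm_command(
  targets="-0.03 0 -0.03 0 0 0 0; -0.1 0 -0.1 0 0 0 0; -0.1 0 -0.1 0 0 0 0; -0.1 0 -0.1 0 0 0 0; -0.1 0 -0.1 0 0 0 0; 0 0 0 0 0 0 0; 0 0 0 0 0 0 0",
)

```text
clock: 21.95
tool_pos: [0.6283, 0.3013, 0.2216]
tool_rot: [[0.065, 0.997, -0.047], [0.711, -0.08, -0.699], [-0.7, 0.012, -0.714]]
ft_force: [-0.3, 0.3, -1.8]
grip_width: 0.054
gripper_force: 63.3
```

```bash
python3 - <<'E'
from h import *
s=ctrl.state();print(s['qpos'].round(1),s['tool_pos'],s['grip_width'],s['gripper_force'],s['tool_rot'].round(3))
im=ctrl.capture('wrist');b=ctrl.capture('scene')
cv2.imwrite('pics/lift.png',np.hstack([cv2.resize(im[50:350,160:480],(480,450)),b[60:240,380:500].repeat(2,0).repeat(2,1)[:,:240][:450] if 0 else cv2.resize(b[60:240,380:500],(300,450))]))
E
```

```text
[ 33.1  47.6  48.  -36.7 110.4  32.9] [0.6282643  0.30130641 0.22156806] 0.054010127757404984 63.260580115020275 [[ 0.065  0.997 -0.047]
 [ 0.711 -0.08  -0.699]
 [-0.7    0.012 -0.714]]
```

View pics/lift.png

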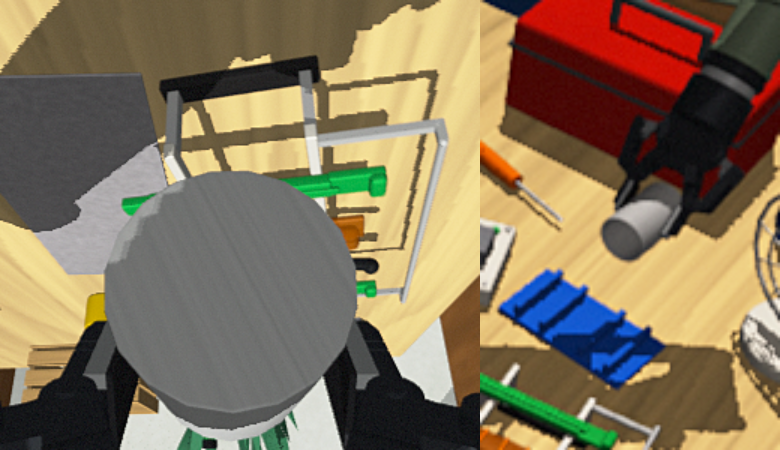

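The cup is held squarely: its base disc is centred at (314,248) in the wrist view, about 117 mm from the camera. I'll fit the arm kinematics from the recorded joint readings and use it to choose a reachable placing heading.

```bash
cat > kin.py <<'E'
from h import *
from scipy.optimize import least_squares
Q=np.array([[66.7776,11.875,88.388,.001,79.842,-8.624],[23.7467,23.6358,60.7358,-.003,95.8684,27.761],[33.3,58.2,51.3,-34.4,99.9,41.4],[33.1,47.6,48.,-36.7,110.4,32.9]])
P=np.array([[.1447,.5559,.2304],[.5946,.3557,.3389],[.62526,.3035,.0427],[.62826,.3013,.22157]])
def fk(q,k):
    d1,a1,L2,a3,L3,d6=k;E=lambda s,a:Ro.from_euler(s,a,degrees=True).as_matrix()
    R0=E('z',q[0]);R1=R0@E('y',q[1]);R2=R1@E('y',q[2]);R=R2@E('z',q[3])@E('y',q[4])@E('z',q[5]+90)
    return R0@[a1,0,d1]+R1@[0,0,L2]+R2@[a3,0,L3]+R[:,2]*d6,R
f=lambda k:np.r_[np.ravel([fk(q,k)[0]-p for q,p in zip(Q,P)]),.02*(k-k0)]
k0=np.array([.4,.05,.5,0,.5,.3]);K=least_squares(f,k0).x
lo=np.array([-156.59,-49.26,12.9,-63.56,4.71,-161.64]);hi=np.array([156.59,127.26,141.05,243.56,150.69,161.64])
def ik(p,R,q0):
    g=lambda q:np.r_[(fk(q,K)[0]-p)*10,Ro.from_matrix(fk(q,K)[1].T@R).as_rotvec()]
    r=least_squares(g,np.clip(q0,lo+.1,hi-.1),bounds=(lo,hi),x_scale=30);return r.x,np.abs(r.fun).max()
E
python3 - <<'E'
from kin import *
print('K',K.round(3),[np.round((fk(q,K)[0]-p)*1000,1) for q,p in zip(Q,P)]);print(fk(Q[3],K)[1].round(3))
c=np.array([.001,.001,-.008]);m=np.array([-.712,0,.702])
peg=np.array([.590,-.264])
for head in range(-180,180,20):
    R=tilt(head-90,-45.4);o=[]
    for z in(.079,.16):
        p=np.r_[peg,z]-R@c;best=min((ik(p,R,q0) for q0 in([-24,40,80,0,40,60],[-24,40,80,-40,80,0],[-24,40,80,60,80,-90],[-24,40,80,150,50,0])),key=lambda t:t[1]);o.append(best)
    print(head,(R@m).round(2),*[(b[0].round(0),round(b[1],3)) for b in o])
E
```

```text
K [0.27  0.031 0.346 0.126 0.5   0.166] [array([ 80.8, -30.4,  -1.1]), array([ 27.1, -82.2,   5.6]), array([-4.1, -6.3,  6.4]), array([ 10.7,   4. , -10.9])]
[[ 0.065  0.997 -0.046]
 [ 0.711 -0.079 -0.699]
 [-0.7    0.013 -0.714]]
-180 [ 0.  0. -1.] (array([ -21.,   56.,   53.,  -16.,  114., -112.]), np.float64(0.0)) (array([ -21.,   48.,   54.,  -17.,  120., -113.]), np.float64(0.0))
-160 [ 0.  0. -1.] (array([ -18.,   53.,   57.,  -27.,  107., -127.]), np.float64(0.0)) (array([ -18.,   45.,   58.,  -28.,  112., -130.]), np.float64(0.0))
-140 [ 0.  0. -1.] (array([ -16.,   49.,   64.,  -36.,   96., -140.]), np.float64(0.0)) (array([ -16.,   41.,   65.,  -37.,  101., -144.]), np.float64(0.0))
-120 [ 0.  0. -1.] (array([ -14.,   44.,   71.,  -44.,   83., -151.]), np.float64(0.0)) (array([ -14.,   36.,   73.,  -43.,   88., -156.]), np.float64(0.0))
-100 [ 0.  0. -1.] (array([ -14.,   39.,   79.,  -50.,   68., -161.]), np.float64(0.0)) (array([ -14.,   31.,   81.,  -51.,   72., -162.]), np.float64(0.069))
-80 [-0.  0. -1.] (array([ -14.,   35.,   88.,  -62.,   51., -162.]), np.float64(0
[... 1101 characters left out ...]
array([-33.,  46.,  69.,  41.,  88., -33.]), np.float64(0.0)) (array([-33.,  38.,  70.,  41.,  93., -29.]), np.float64(0.0))
100 [ 0. -0. -1.] (array([-32.,  50.,  61.,  33., 100., -45.]), np.float64(0.0)) (array([-32.,  43.,  62.,  34., 106., -42.]), np.float64(0.0))
120 [ 0. -0. -1.] (array([-29.,  54.,  55.,  23., 110., -59.]), np.float64(0.0)) (array([-29.,  47.,  57.,  24., 116., -57.]), np.float64(0.0))
140 [ 0. -0. -1.] (array([-27.,  56.,  52.,  11., 116., -76.]), np.float64(0.0)) (array([-27.,  49.,  53.,  11., 122., -74.]), np.float64(0.0))
160 [ 0. -0. -1.] (array([-24.,  57.,  51.,  -3., 118., -94.]), np.float64(0.0)) (array([-24.,  50.,  52.,  -3., 124., -94.]), np.float64(0.0))
```

```bash
sed -i 's/d1,a1,L2,a3,L3,d6=k/d1,a1,L2,a3,L3,d6,b=k/; s/R0@\[a1,0,d1\]/R0@[a1,b,d1]/; s/,.3\]);K=/,.3,.086]);K=/; s/\.02\*(k-k0)/.002*(k-k0)/' kin.py
python3 - <<'E'
from kin import *
print('K',K.round(3),[np.round((fk(q,K)[0]-p)*1000,1) for q,p in zip(Q,P)])
c=np.array([.001,.001,-.008]);peg=np.array([.590,-.264])
for head in(-40,-20,0,20,40,60,80,100):
    R=tilt(head-90,-45.4);o=[]
    for z in(.079,.16):
        p=np.r_[peg,z]-R@c;best=min((ik(p,R,q0) for q0 in([-24,40,80,0,40,60],[-24,40,80,-40,80,0],[-24,40,80,60,80,-30])),key=lambda t:t[1]);o.append(best)
    print(head,*[(b[0].round(0),round(b[1],3)) for b in o])
E
```

```text
K [ 0.283 -0.001  0.455  0.094  0.5    0.316  0.086] [array([-0. , -0. , -0.2]), array([-0.1,  0. ,  0.1]), array([-0.1, -0. ,  0.1]), array([ 0.2,  0.1, -0.1])]
-40 (array([-28.,  18., 116., -63.,   8., 162.]), np.float64(0.037)) (array([-27.,   9., 115., -38.,  14., 136.]), np.float64(0.0))
-20 (array([-38.,  17., 118.,  88.,  13., -10.]), np.float64(0.0)) (array([-38.,   7., 117.,  47.,  17.,  32.]), np.float64(0.0))
0 (array([-46.,  20., 115.,  73.,  33., -16.]), np.float64(0.0)) (array([-46.,  10., 113.,  59.,  37.,   1.]), np.float64(0.0))
20 (array([-51.,  25., 107.,  61.,  50., -23.]), np.float64(0.0)) (array([-51.,  16., 105.,  55.,  56., -13.]), np.float64(0.0))
40 (array([-52.,  31.,  96.,  51.,  66., -30.]), np.float64(0.0)) (array([-52.,  24.,  95.,  48.,  72., -23.]), np.float64(0.0))
60 (array([-51.,  38.,  84.,  42.,  81., -37.]), np.float64(0.0)) (array([-51.,  32.,  83.,  42.,  87., -32.]), np.float64(0.0))
80 (array([-48.,  45.,  72.,  34.,  94., -45.]), np.float64(0.0)) (array([-48.,  39.,  71.,  35., 100., -41.]), np.float64(0.0))
100 (array([-44.,  51.,  60.,  26., 106., -55.]), np.float64(0.0)) (array([-44.,  46.,  59.,  27., 112., -52.]), np.float64(0.0))
```

```bash
python3 - <<'E'
from kin import *
d=np.load('pics/w2.npz');C=d['K'],d['R'],d['t'];print('jar',plane(C,(217,44),.08),'screwcup',plane(C,(85,180),.08))
c=np.array([.001,.001,-.008]);peg=np.array([.590,-.265]);R=tilt(-40,-45.4);top=np.r_[peg,.20]-R@c
s=ctrl.state();W=[(np.array([.57,.02,.30]),tilt(-22,0)),(top,R)]
p0,R0=s['tool_pos'],s['tool_rot'];q=s['qpos'];from scipy.spatial.transform import Slerp
for p1,R1 in W:
    S=Slerp([0,1],Ro.from_matrix([R0,R1]))
    for t in np.linspace(0,1,5)[1:]:
        q2,e=ik(p0+t*(p1-p0),S(t).as_matrix(),q);print((q2).round(0),round(e,3),'d',np.abs(q2-q).max().round());q=q2
    p0,R0=p1,R1
plan((W[0][0],W[0][1],.04),(top,R,.04))
E
```

```text
jar [ 0.38368707 -0.3280334   0.08      ] screwcup [ 0.54037284 -0.50709814  0.08      ]
[ 26.  35.  62. -28. 101.  34.] 0.0 d 14.0
[ 17.  24.  72. -20.  94.  31.] 0.0 d 11.0
[  6.  15.  80. -11.  89.  25.] 0.0 d 11.0
[-7.  9. 84. -0. 87. 15.] 0.0 d 13.0
[-20.   7.  89.  11.  81.   5.] 0.0 d 13.0
[-32.  10.  92.  23.  78.  -6.] 0.0 d 13.0
[-43.  16.  91.  35.  79. -17.] 0.0 d 11.0
[-52.  25.  88.  45.  82. -24.] 0.0 d 10.0
8 x -0.1261 0.0031 0.0197 0.0098 0.0617 0.0228  -> [0.57   0.02   0.3001]
8 x -0.1096 0.0646 0.0102 -0.0099 0.0625 0.0237  -> [ 0.5923 -0.2605  0.1937]
```

Emit:
arm_command(
  targets="-0.126 0.003 0.02 0.0098 0.0617 0.0228 0; -0.126 0.003 0.02 0.0098 0.0617 0.0228 0; -0.126 0.003 0.02 0.0098 0.0617 0.0228 0; -0.126 0.003 0.02 0.0098 0.0617 0.0228 0; -0.126 0.003 0.02 0.0098 0.0617 0.0228 0; -0.126 0.003 0.02 0.0098 0.0617 0.0228 0; -0.126 0.003 0.02 0.0098 0.0617 0.0228 0; -0.126 0.003 0.02 0.0098 0.0617 0.0228 0; -0.11 0.0646 0.01 -0.0099 0.0625 0.0237 0; -0.11 0.0646 0.01 -0.0099 0.0625 0.0237 0; -0.11 0.0646 0.01 -0.0099 0.0625 0.0237 0; -0.11 0.0646 0.01 -0.0099 0.0625 0.0237 0; -0.11 0.0646 0.01 -0.0099 0.0625 0.0237 0; -0.11 0.0646 0.01 -0.0099 0.0625 0.0237 0; -0.11 0.0646 0.01 -0.0099 0.0625 0.0237 0; -0.11 0.0646 0.01 -0.0099 0.0625 0.0237 0; 0 0 0 0 0 0 0; 0 0 0 0 0 0 0; 0 0 0 0 0 0 0",
)

```text
clock: 23.95
tool_pos: [0.5917, -0.261, 0.1938]
tool_rot: [[0.452, 0.766, 0.457], [0.539, -0.642, 0.545], [0.711, -0.0, -0.703]]
ft_force: [0.2, -0.2, -0.6]
grip_width: 0.0538
gripper_force: 63.4
```

```bash
python3 - <<'E'
from kin import *
c=np.array([.001,.001,-.008]);peg=np.array([.590,-.265]);R=tilt(-40,-45.4)
s=ctrl.state();print(s['tool_pos'],s['gripper_force'],s['tool_pos']+s['tool_rot']@c,s['tool_rot']@[-.712,0,.702])
plan((np.r_[peg,.16]-R@c,R,.03))
a,b=ctrl.capture('scene'),ctrl.capture('side')
cv2.imwrite('pics/pl.png',np.hstack([cv2.resize(a[235:375,230:340],None,fx=3.5,fy=3.5),cv2.resize(b[70:190,270:350],None,fx=4.1,fy=4.0833)]))
E
```

```text
[ 0.59171037 -0.2610477   0.19379796] 63.3648038841784 [ 0.58927605 -0.2655092   0.20013586] [-0.00132407 -0.00131717 -0.99987225]
2 x -0.0465 0.0004 0.048 -0.0001 0.0006 0  -> [ 0.5924 -0.2605  0.1537]
```

View pics/pl.png

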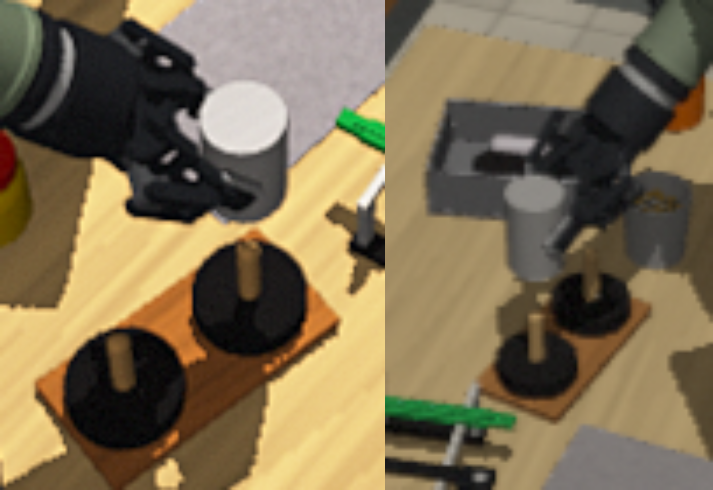

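Both views show the cup inverted and upright over the peg near the rack. I'll check its alignment by triangulating the cup top and the peg tip.

```bash
python3 - <<'E'
from h import *
A,B=cam('scene'),cam('side')
print('cup top',tri(A,(300,266.4),B,(307.1,116.5)),'peg tip',tri(A,(301.4,304.5),B,(307.1,148)))
print(proj(A,np.array([.589,-.2655,.242])),proj(B,np.array([.589,-.2655,.242])),proj(A,np.array([.590,-.265,.094])),proj(B,np.array([.590,-.265,.094])))
E
```

```text
cup top [ 0.58685946 -0.26171972  0.24705574] peg tip [ 0.58910584 -0.26309126  0.08866486]
[298.26338112 268.93530703] [306.07084545 117.09050611] [300.16290145 303.84931591] [306.41919306 146.78324492]
```

Emit:
arm_command(
  targets="-0.07 0 0.07 0 0 0 0; -0.07 0 0.07 0 0 0 0; -0.07 0 0.07 0 0 0 0; -0.05 0 0.05 0 0 0 0; -0.01 0 0.01 0 0 0 0; 0 0 0 0 0 0 0; 0 0 0 0 0 0 0",
)

```text
clock: 24.75
tool_pos: [0.5931, -0.2619, 0.0812]
tool_rot: [[0.45, 0.766, 0.459], [0.541, -0.643, 0.543], [0.711, 0.004, -0.704]]
ft_force: [-0.5, -0.6, -0.4]
grip_width: 0.0543
gripper_force: 63.4
```

Emit:
arm_command(
  targets="-0.014 0 0.014 0 0 0 0; 0 0 0 0 0 0 0; 0 0 0 0 0 0 0",
)

```text
clock: 25.05
tool_pos: [0.5919, -0.2616, 0.0733]
tool_rot: [[0.453, 0.765, 0.457], [0.539, -0.643, 0.544], [0.711, 0.0, -0.703]]
ft_force: [1.1, -0.7, -1.2]
grip_width: 0.0537
gripper_force: 63.4
```

Emit:
arm_command(
  targets="-0.006 0 0.006 0 0 0 0; 0 0 0 0 0 0 0; 0 0 0 0 0 0 0",
)

```text
clock: 25.35
tool_pos: [0.5917, -0.2614, 0.0702]
tool_rot: [[0.453, 0.765, 0.457], [0.538, -0.644, 0.544], [0.711, -0.001, -0.703]]
ft_force: [0.8, 0.3, -1.3]
grip_width: 0.0538
gripper_force: 63.4
```

Emit:
arm_command(
  targets="-0.005 0 0.005 0 0 0 0; 0 0 0 0 0 0 0; 0 0 0 0 0 0 0",
)

```text
clock: 25.65
tool_pos: [0.592, -0.2614, 0.0695]
tool_rot: [[0.451, 0.766, 0.458], [0.538, -0.643, 0.545], [0.712, 0.0, -0.702]]
ft_force: [-3.4, 0.0, 5.6]
grip_width: 0.0536
gripper_force: 63.7
```

Emit:
arm_command(
  targets="0 0 0 0 0 0 1; 0 0 0 0 0 0 1; 0 0 0 0 0 0 1; 0 0 0 0 0 0 1; 0 0 -0.06 0 0 0 1; 0 0 -0.1 0 0 0 1; 0 0 -0.12 0 0 0 1; 0 0 -0.12 0 0 0 1; 0 0 -0.12 0 0 0 1; 0 0 -0.05 0 0 0 1; 0 0 0 0 0 0 1",
)

```text
clock: 26.75
tool_pos: [0.5134, -0.3574, 0.1909]
tool_rot: [[0.453, 0.764, 0.461], [0.54, -0.646, 0.54], [0.709, 0.005, -0.705]]
ft_force: [0.1, 0.4, 0.4]
grip_width: 0.0853
gripper_force: 0.0
```

```bash
python3 - <<'E'
from kin import *
s=ctrl.state();q=s['qpos'];print(s['tool_pos'],q.round())
a,b=ctrl.capture('scene'),ctrl.capture('side')
cv2.imwrite('pics/pl2.png',np.hstack([cv2.resize(a[120:370,230:440],None,fx=2.1,fy=2.1),cv2.resize(b[120:305,215:350],None,fx=2.6,fy=2.838)[:525]]))
W=[(np.array([.48,-.05,.34]),down(20)),(np.array([.40,.20,.30]),down(108))]
p0,R0=s['tool_pos'],s['tool_rot'];from scipy.spatial.transform import Slerp
for p1,R1 in W:
    S=Slerp([0,1],Ro.from_matrix([R0,R1]))
    for t in np.linspace(0,1,5)[1:]:
        q2,e=ik(p0+t*(p1-p0),S(t).as_matrix(),q);print((q2).round(0),round(e,3));q=q2
    p0,R0=p1,R1
plan((W[0][0],W[0][1],.04),(W[1][0],W[1][1],.04))
E
```

```text
[ 0.51335739 -0.3574159   0.19091018] [-63.  27.  85.  41.  89. -31.]
[-55.  17.  89.  32.  89. -36.] 0.0
[-45.   8.  92.  22.  89. -38.] 0.0
[-32.   1.  93.  11.  89. -38.] 0.0
[-16.  -3.  92.   0.  92. -36.] 0.0
[ -9.  -6.  96.  -0.  91. -51.] 0.0
[ -1.  -8.  98.  -0.  90. -65.] 0.0
[  7.  -8. 100.  -0.  88. -79.] 0.0
[ 15.  -7. 100.  -0.  87. -93.] 0.0
10 x 0.1166 -0.0281 -0.0056 0.0263 -0.0456 -0.0631  -> [ 0.48   -0.0499  0.34  ]
12 x 0.0593 0.0545 0.0112 0 0 -0.0815  -> [0.3999 0.2001 0.2998]
```

View pics/pl2.png

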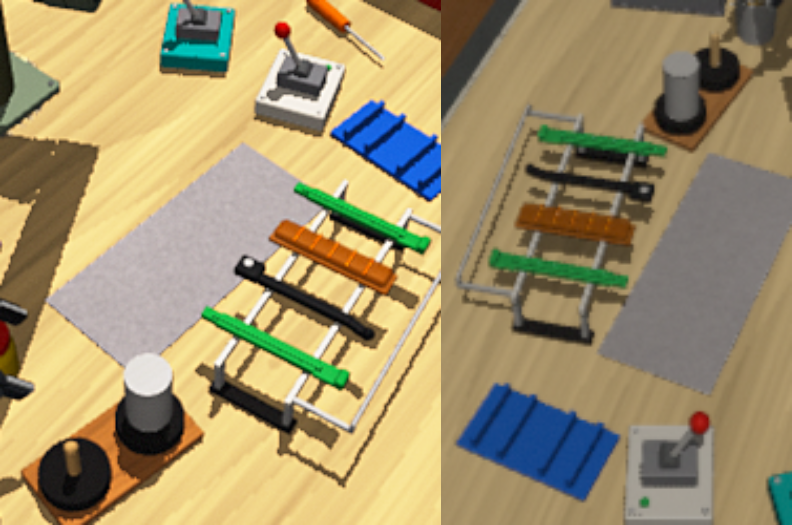

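All four parts lie across the rails, and the cup sits upside down on the near peg at about (148,420) in the left crop. I'll move to the switch.

```bash
python3 - <<'E'
from h import *
A=cam('scene');a=ctrl.capture('scene')
h,s,v=cv2.split(cv2.cvtColor(a,cv2.COLOR_BGR2HSV))
m=((h>82)&(h<98)&(s>120)&(v>60)).astype('uint8')
for c in blobs(m,100): print('turq',strip(A,c,.03))
for c in blobs(mask(a,'red',(300,100,385,150)),12): print('red',plane(A,cv2.minEnclosingCircle(c)[0],.122))
E
```

```text
turq [202.3 302.9 122.8 153.3 107. ]
red [0.35486812 0.31485419 0.122     ]
red [0.15778757 0.29993874 0.122     ]
```

Emit:
arm_command(
  targets="0.1166 -0.028 -0.0056 0.0263 -0.0456 -0.0631 0.7; 0.1166 -0.028 -0.0056 0.0263 -0.0456 -0.0631 0.3; 0.1166 -0.028 -0.0056 0.0263 -0.0456 -0.0631 0; 0.1166 -0.028 -0.0056 0.0263 -0.0456 -0.0631 0; 0.1166 -0.028 -0.0056 0.0263 -0.0456 -0.0631 0; 0.1166 -0.028 -0.0056 0.0263 -0.0456 -0.0631 0; 0.1166 -0.028 -0.0056 0.0263 -0.0456 -0.0631 0; 0.1166 -0.028 -0.0056 0.0263 -0.0456 -0.0631 0; 0.1166 -0.028 -0.0056 0.0263 -0.0456 -0.0631 0; 0.1166 -0.028 -0.0056 0.0263 -0.0456 -0.0631 0",
)

```text
clock: 27.9
tool_pos: [0.4796, -0.0477, 0.3393]
tool_rot: [[-0.348, 0.937, -0.002], [0.937, 0.348, -0.003], [-0.002, -0.003, -1.0]]
ft_force: [0.3, 2.1, 0.2]
grip_width: -0.0001
gripper_force: 0.0
```

Emit:
arm_command(
  targets="0.0593 0.0545 0.0112 0 0 -0.0815 0; 0.0593 0.0545 0.0112 0 0 -0.0815 0; 0.0593 0.0545 0.0112 0 0 -0.0815 0; 0.0593 0.0545 0.0112 0 0 -0.0815 0; 0.0593 0.0545 0.0112 0 0 -0.0815 0; 0.0593 0.0545 0.0112 0 0 -0.0815 0; 0.0593 0.0545 0.0112 0 0 -0.0815 0; 0.0593 0.0545 0.0112 0 0 -0.0815 0; 0.0593 0.0545 0.0112 0 0 -0.0815 0; 0.0593 0.0545 0.0112 0 0 -0.0815 0; 0.0593 0.0545 0.0112 0 0 -0.0815 0; 0.0593 0.0545 0.0112 0 0 -0.0815 0; 0 0 0 0 0 0 0; 0 0 0 0 0 0 0",
)

```text
clock: 29.3
tool_pos: [0.3993, 0.2002, 0.2986]
tool_rot: [[-0.951, -0.31, -0.002], [-0.31, 0.951, -0.001], [0.002, -0.001, -1.0]]
ft_force: [0.6, -0.1, 0.2]
grip_width: -0.0
gripper_force: 0.0
```

```bash
python3 - <<'E'
from h import *
C=cam('wrist');im=ctrl.capture('wrist')
for c in blobs(mask(im,'red'),100): print('red',cv2.minEnclosingCircle(c),plane(C,cv2.minEnclosingCircle(c)[0],.122))
R=down(107.5)
plan(([.315,.2995,.26],R,.04),([.315,.2995,.108],R,.03),(np.array([.315,.2995,.108])+.07*np.array([.954,.30,0]),R,.012))
E
```

```text
red ((444.0714416503906, 163.2142791748047), 12.830617904663086) [0.3556082 0.3136901 0.122    ]
4 x 0.0419 0.1008 0.0325 -0.0001 -0.0003 0.0014  -> [0.315  0.2995 0.26  ]
6 x 0 0 0.0844 0 0 0  -> [0.3151 0.2995 0.108 ]
6 x -0.0389 0 0 0 0 0  -> [0.3818 0.3206 0.1081]
```

Emit:
arm_command(
  targets="0.042 0.101 0.0325 0 0 0.0014 0; 0.042 0.101 0.0325 0 0 0.0014 0; 0.042 0.101 0.0325 0 0 0.0014 0; 0.042 0.101 0.0325 0 0 0.0014 0; 0 0 0.084 0 0 0 0; 0 0 0.084 0 0 0 0; 0 0 0.084 0 0 0 0; 0 0 0.084 0 0 0 0; 0 0 0.084 0 0 0 0; 0 0 0.084 0 0 0 0; 0 0 0 0 0 0 0; -0.035 0 0 0 0 0 0; -0.035 0 0 0 0 0 0; -0.035 0 0 0 0 0 0; -0.035 0 0 0 0 0 0; -0.035 0 0 0 0 0 0; -0.035 0 0 0 0 0 0",
)

```text
clock: 31.05
tool_pos: [0.3766, 0.3188, 0.11]
tool_rot: [[-0.954, -0.301, 0.001], [-0.301, 0.954, -0.0], [-0.001, -0.0, -1.0]]
ft_force: [-0.7, -0.0, 0.5]
grip_width: 0.0
gripper_force: 0.5
```

Emit:
arm_command(
  targets="-0.035 0 0 0 0 0 0; -0.035 0 0 0 0 0 0; -0.025 0 0 0 0 0 0; 0 0 0 0 0 0 0",
)

```text
clock: 31.45
tool_pos: [0.4037, 0.3272, 0.1095]
tool_rot: [[-0.954, -0.301, 0.001], [-0.301, 0.954, -0.0], [-0.001, -0.001, -1.0]]
ft_force: [-0.5, 0.2, 0.1]
grip_width: -0.0003
gripper_force: 0.0
```

```bash
python3 - <<'E'
from h import *
A,B=cam('scene'),cam('side');a,b=ctrl.capture('scene'),ctrl.capture('side')
for C,im,r in((A,a,(340,110,400,175)),(B,b,(270,240,330,300))):
    for c in blobs(mask(im,'red',r),6): print(cv2.minEnclosingCircle(c),plane(C,cv2.minEnclosingCircle(c)[0],.122))
cv2.imwrite('pics/sw.png',np.hstack([cv2.resize(a[90:190,310:410],(400,400)),cv2.resize(b[230:330,250:350],(400,400))]))
E
```

```text
((387.5, 138.5), 2.9155757427215576) [0.42525239 0.34290321 0.122     ]
((290.1666564941406, 267.8333435058594), 3.374856948852539) [0.42800672 0.3325342  0.122     ]
```

View pics/sw.png

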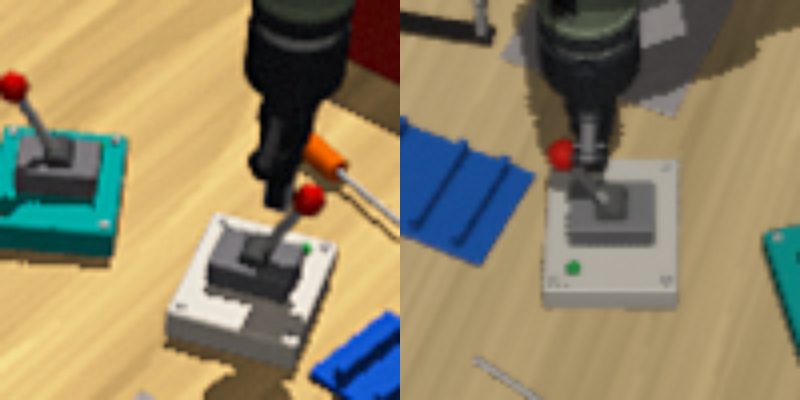

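Both views show the toggle leaning over to the far side, with the ball at (387,138) in the scene picture. It has moved about 75 mm of the expected 77 mm. I'll push a little further to reach the stop.

Emit:
arm_command(
  targets="-0.012 0 0 0 0 0 0; -0.012 0 0 0 0 0 0; 0 0 0 0 0 0 0",
)

```text
clock: 31.85
tool_pos: [0.4063, 0.3281, 0.1091]
tool_rot: [[-0.954, -0.301, -0.007], [-0.301, 0.954, -0.004], [0.008, -0.001, -1.0]]
ft_force: [-8.6, -3.3, 4.8]
grip_width: 0.0003
gripper_force: 4.1
```

Emit:
arm_command(
  targets="0.05 0 0 0 0 0 0; 0.06 0 0 0 0 0 0; 0 0 -0.1 0 0 0 0; 0 0 -0.12 0 0 0 0; 0 0 -0.12 0 0 0 0; 0 0 -0.12 0 0 0 0; 0 0 -0.12 0 0 0 0; 0.04 0.1 0 0 0 0 0; 0.04 0.12 0 0 0 0 0; 0.04 0.12 0 0 0 0 0; 0 0 0 0 0 0 0; 0 0 0 0 0 0 0; 0 0 0 0 0 0 0",
)

```text
clock: 33.15
tool_pos: [0.3133, 0.4052, 0.2835]
tool_rot: [[-0.954, -0.301, 0.0], [-0.301, 0.954, -0.001], [-0.0, -0.001, -1.0]]
ft_force: [-0.5, 0.8, -0.1]
grip_width: 0.0001
gripper_force: 0.0
```

```bash
python3 - <<'E'
from h import *
A=cam('scene');a=ctrl.capture('scene');b=ctrl.capture('side')
for c in blobs(mask(a,'red',(340,110,400,175)),6): print(plane(A,cv2.minEnclosingCircle(c)[0],.122))
for n in('green','lens'):
    for c in blobs(mask(a,n,(250,180,450,300)),25): print(n,strip(A,c,.078))
cv2.imwrite('pics/fin.png',np.hstack([cv2.resize(a[110:370,230:440],(420,520)),cv2.resize(b[120:305,215:350],(380,520))]))
E
```

```text
[0.42525239 0.34290321 0.122     ]
green [ 661.8 -119.2    9.2  192.3   25.5]
green [630.  118.3   7.6 193.2  26.3]
lens [641.1  41.7   7.4 167.6  43.8]
```

View pics/fin.png

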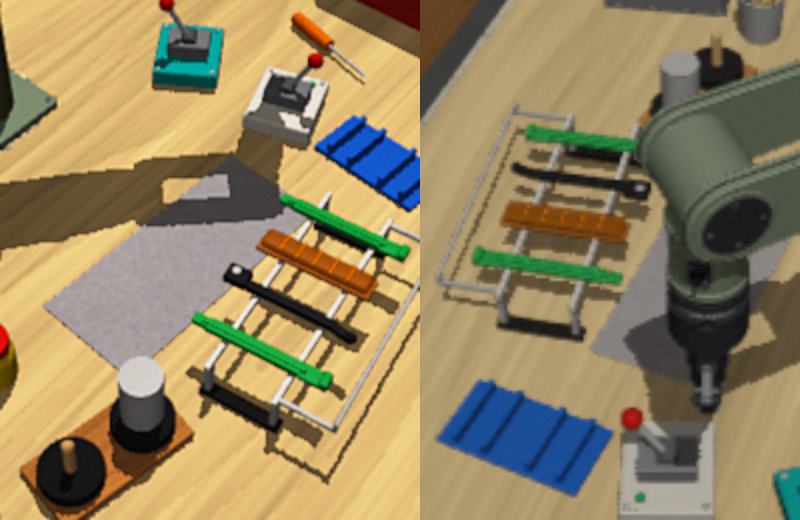

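The final views show the cup on its peg at (140,400), four parts across the rails, the toggle fully over at (316,62), and the gripper clear of everything. I'll hand the job in.

```bash
python3 -c "
from rig import ctrl;print(ctrl.job_done())"
```

```text
the job is handed in; nothing more can be done
None
```

I handed the job in with the one cup upside down on its peg, all four parts square across both rails and the fan toggle pushed to its stop; the final pictures showed everything in place, but the judge returned no result.

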